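# Fit lane dividers on a sloping tin rail

### The job

Set up the sloping tin rail for packing: first draw the guard rod straight out of its sleeve, without jamming it, and lay it down inside the shallow steel tray. Then fit every lane divider on the rail, one centred on each marked line you use: hook its lip over the rail's upper edge and tilt it down, pressing its foot until the clip snaps under the lower edge. Leave the two gold tins near the stand where they are.

Things in the scene. Friction and masses are not known exactly. Their poses are not given: they have to be found in the camera images.
- stand: Fixed grey stand, 150 mm deep (x), 330 mm wide (y -145 to +185 mm), carrying the sloping rail and, at its +y end, the rod's sleeve. Origin on the table under the rail's centre; x points away from the robot (at yaw 0), y to its left along the rail, z up. A grey backing panel 124 mm long in x lies 19 mm under the rail's overhanging edges. Position and yaw (-0.05 to 0.25 rad) vary.
- rail: The rail: a flat steel bar 70 (x) by 284 (y) by 5 mm thick, fixed on the stand, sloping 25 degrees up away from the robot. Origin at the centre of its upper face, 56 mm above the table; x points up the slope, y along the rail, z square off its face. Upper edge at x = +35 mm, lower edge at x = -35 mm; both overhang the web (24 mm wide in x, along the middle) that carries the bar.
- mark_0 (a point): Dark line across the rail at y = +111 mm from the rail's centre, on its upper face: one place for a divider
- mark_1 (a point): Dark line across the rail at y = +37 mm from the rail's centre, on its upper face: one place for a divider
- mark_2 (a point): Dark line across the rail at y = -37 mm from the rail's centre, on its upper face: one place for a divider
- mark_3 (a point): Dark line across the rail at y = -111 mm from the rail's centre, on its upper face: one place for a divider
- sleeve_mouth (a point): Centre of the outer (+y) end of the rod's steel sleeve on the stand. The sleeve is 35 mm long in y, its bore 14 mm wide and 13 mm high, level and parallel to the stand's y; its top stands 82 mm above the table.
- rod: Guard rod, about 0.15 kg: steel shaft 12 mm thick with a black handle block 22 (x) by 40 (y) by 34 mm high (z). Origin at the handle block's centre, 67 mm above the table at the start. The shaft runs from it along the rod's -y. It starts in the sleeve, handle outside, shaft axis level 13 mm over the rail's face across mark_0 and mark_1; 0.18 m along the stand's +y draws it clear. Little friction.
- rod_tip (a point): Free end of the rod's shaft, 188 mm from the handle's centre
- rod_tray: Fixed shallow steel tray, open on top, 255 (x) by 110 (y) by 24 mm high, walls and floor 4 mm. Origin at the centre of its underside. It stands to the left of the stand, its long side (x) pointing away from the robot; position and yaw vary.
- divider_0: White plastic lane divider, 0.11 to 0.2 kg (3 or 4 present, all alike). Base plate: x -58 to +45 mm, 50 mm wide (y), z 0 to 12 mm. Origin on the base's underside; fitted, its origin lies on the rail's centre line and its axes match rail's. Stands on the table on lip and foot, which reach to z = -17 mm (origin 17 mm up), lip end (+x) away from the robot within 0.5 rad.
- divider_1: White plastic lane divider, 0.11 to 0.2 kg (3 or 4 present, all alike). Base plate: x -58 to +45 mm, 50 mm wide (y), z 0 to 12 mm. Origin on the base's underside; fitted, its origin lies on the rail's centre line and its axes match rail's. Stands on the table on lip and foot, which reach to z = -17 mm (origin 17 mm up), lip end (+x) away from the robot within 0.5 rad.
- divider_2: White plastic lane divider, 0.11 to 0.2 kg (3 or 4 present, all alike). Base plate: x -58 to +45 mm, 50 mm wide (y), z 0 to 12 mm. Origin on the base's underside; fitted, its origin lies on the rail's centre line and its axes match rail's. Stands on the table on lip and foot, which reach to z = -17 mm (origin 17 mm up), lip end (+x) away from the robot within 0.5 rad.
- divider_3: White plastic lane divider, 0.11 to 0.2 kg (3 or 4 present, all alike). Base plate: x -58 to +45 mm, 50 mm wide (y), z 0 to 12 mm. Origin on the base's underside; fitted, its origin lies on the rail's centre line and its axes match rail's. Stands on the table on lip and foot, which reach to z = -17 mm (origin 17 mm up), lip end (+x) away from the robot within 0.5 rad.
- divider_0_lip (a point): Mouth of the divider's lip at x = +29, z = -5 mm of the divider: a slot 10 mm high (z -10 to 0) open towards -x that takes the rail's upper edge. Its end wall is at x = +35 mm; the lip's finger under it is 7 mm thick. On top of the base, to grip it by, is an upright fin 14 mm thick (y, centred), x -12 to +42 mm, z 12 to 55 mm.
- divider_1_lip (a point): Mouth of the divider's lip at x = +29, z = -5 mm of the divider: a slot 10 mm high (z -10 to 0) open towards -x that takes the rail's upper edge. Its end wall is at x = +35 mm; the lip's finger under it is 7 mm thick. On top of the base, to grip it by, is an upright fin 14 mm thick (y, centred), x -12 to +42 mm, z 12 to 55 mm.
- divider_2_lip (a point): Mouth of the divider's lip at x = +29, z = -5 mm of the divider: a slot 10 mm high (z -10 to 0) open towards -x that takes the rail's upper edge. Its end wall is at x = +35 mm; the lip's finger under it is 7 mm thick. On top of the base, to grip it by, is an upright fin 14 mm thick (y, centred), x -12 to +42 mm, z 12 to 55 mm.
- divider_3_lip (a point): Mouth of the divider's lip at x = +29, z = -5 mm of the divider: a slot 10 mm high (z -10 to 0) open towards -x that takes the rail's upper edge. Its end wall is at x = +35 mm; the lip's finger under it is 7 mm thick. On top of the base, to grip it by, is an upright fin 14 mm thick (y, centred), x -12 to +42 mm, z 12 to 55 mm.
- divider_0_pad (a point): Ribbed press pad on the base over the clip, at x = -45, z = +12 mm of the divider. Pressed here square to the rail with about 8 to 15 N, the clip (26 mm wide, springs out up to 7 mm, nose at x = -32 mm, catch face at z = -6.5 mm, sloped below) snaps under the rail's lower edge; two fixed posts beside it have inner faces at x = -37 mm.
- divider_1_pad (a point): Ribbed press pad on the base over the clip, at x = -45, z = +12 mm of the divider. Pressed here square to the rail with about 8 to 15 N, the clip (26 mm wide, springs out up to 7 mm, nose at x = -32 mm, catch face at z = -6.5 mm, sloped below) snaps under the rail's lower edge; two fixed posts beside it have inner faces at x = -37 mm.
- divider_2_pad (a point): Ribbed press pad on the base over the clip, at x = -45, z = +12 mm of the divider. Pressed here square to the rail with about 8 to 15 N, the clip (26 mm wide, springs out up to 7 mm, nose at x = -32 mm, catch face at z = -6.5 mm, sloped below) snaps under the rail's lower edge; two fixed posts beside it have inner faces at x = -37 mm.
- divider_3_pad (a point): Ribbed press pad on the base over the clip, at x = -45, z = +12 mm of the divider. Pressed here square to the rail with about 8 to 15 N, the clip (26 mm wide, springs out up to 7 mm, nose at x = -32 mm, catch face at z = -6.5 mm, sloped below) snaps under the rail's lower edge; two fixed posts beside it have inner faces at x = -37 mm.
- tin_a: Loose closed gold tin, 66 mm across, 22 mm high, in front of the stand, left of its middle; leave it alone. Origin at the centre of its underside.
- tin_b: Loose closed gold tin, 68 mm across, 23 mm high, in front of the stand, near its middle; leave it alone. Origin at the centre of its underside.
Not all that is in view belongs to the job. Leave any purple look-alike of the divider_1 alone.

How it is judged (in metres and radians):
On the way, in this order (a step that is already met when the one before it is completed fails the run):
1. the guard rod has been drawn out of its sleeve: its tip is past the sleeve's outer end (y of rod_tip in the frame of sleeve_mouth above 0.004 m), for 0.1 s.
2. the guard rod lies in the tray (x of rod in the frame of rod_tray between -0.125 and 0.125 m and y of rod in the frame of rod_tray between -0.055 and 0.055 m and x of rod_tip in the frame of rod_tray between -0.125 and 0.125 m and y of rod_tip in the frame of rod_tray between -0.055 and 0.055 m and height (world z) of rod below 0.035 m and height (world z) of rod_tip below 0.024 m and linear speed of rod below 0.02 m/s), for 0.2 s.
3. every divider is hooked and snapped on the rail at a marked line (x of divider_0 in the frame of rail between -0.006 and 0.006 m and z of divider_0 in the frame of rail between -0.003 and 0.007 m and z of divider_0_pad in the frame of rail between 0.009 and 0.015 m and angle between the x axis of each of divider_0, divider_1, divider_2, divider_3 and the x axis of rail, either way round below 0.09 rad and (y of divider_0 in the frame of mark_0 between -0.012 and 0.012 m or y of divider_0 in the frame of mark_1 between -0.012 and 0.012 m or y of divider_0 in the frame of mark_2 between -0.012 and 0.012 m or y of divider_0 in the frame of mark_3 between -0.012 and 0.012 m) and linear speed of each of divider_0, divider_1, divider_2, divider_3 below 0.02 m/s and x of divider_1 in the frame of rail between -0.006 and 0.006 m and z of divider_1 in the frame of rail between -0.003 and 0.007 m and z of divider_1_pad in the frame of rail between 0.009 and 0.015 m and (y of divider_1 in the frame of mark_0 between -0.012 and 0.012 m or y of divider_1 in the frame of mark_1 between -0.012 and 0.012 m or y of divider_1 in the frame of mark_2 between -0.012 and 0.012 m or y of divider_1 in the frame of mark_3 between -0.012 and 0.012 m) and x of divider_2 in the frame of rail between -0.006 and 0.006 m and z of divider_2 in the frame of rail between -0.003 and 0.007 m and z of divider_2_pad in the frame of rail between 0.009 and 0.015 m and (y of divider_2 in the frame of mark_0 between -0.012 and 0.012 m or y of divider_2 in the frame of mark_1 between -0.012 and 0.012 m or y of divider_2 in the frame of mark_2 between -0.012 and 0.012 m or y of divider_2 in the frame of mark_3 between -0.012 and 0.012 m) and x of divider_3 in the frame of rail between -0.006 and 0.006 m and z of divider_3 in the frame of rail between -0.003 and 0.007 m and z of divider_3_pad in the frame of rail between 0.009 and 0.015 m and (y of divider_3 in the frame of mark_0 between -0.012 and 0.012 m or y of divider_3 in the frame of mark_1 between -0.012 and 0.012 m or y of divider_3 in the frame of mark_2 between -0.012 and 0.012 m or y of divider_3 in the frame of mark_3 between -0.012 and 0.012 m)), for 0.2 s.
At the end, for the whole second after the job is handed in: Rod wholly in the tray, at rest; every divider present snapped on the rail: press pad within 3 mm of its fitted height over the rail face, origin within 6 mm of the rail's centre line and 12 mm of a mark along the rail, square within 0.09 rad, at rest (all of step 2 and all of step 3); the robot touches nothing.
It fails at once if a divider is fitted while the rod is still in its sleeve (y of rod_tip in the frame of sleeve_mouth below 0 m and ((x of divider_0 in the frame of rail between -0.006 and 0.006 m and z of divider_0 in the frame of rail between -0.003 and 0.007 m and z of divider_0_pad in the frame of rail between 0.009 and 0.015 m and angle between the x axis of divider_0 and the x axis of rail, either way round below 0.09 rad and (y of divider_0 in the frame of mark_0 between -0.012 and 0.012 m or y of divider_0 in the frame of mark_1 between -0.012 and 0.012 m or y of divider_0 in the frame of mark_2 between -0.012 and 0.012 m or y of divider_0 in the frame of mark_3 between -0.012 and 0.012 m) and linear speed of divider_0 below 0.02 m/s) or (x of divider_1 in the frame of rail between -0.006 and 0.006 m and z of divider_1 in the frame of rail between -0.003 and 0.007 m and z of divider_1_pad in the frame of rail between 0.009 and 0.015 m and angle between the x axis of divider_1 and the x axis of rail, either way round below 0.09 rad and (y of divider_1 in the frame of mark_0 between -0.012 and 0.012 m or y of divider_1 in the frame of mark_1 between -0.012 and 0.012 m or y of divider_1 in the frame of mark_2 between -0.012 and 0.012 m or y of divider_1 in the frame of mark_3 between -0.012 and 0.012 m) and linear speed of divider_1 below 0.02 m/s) or (x of divider_2 in the frame of rail between -0.006 and 0.006 m and z of divider_2 in the frame of rail between -0.003 and 0.007 m and z of divider_2_pad in the frame of rail between 0.009 and 0.015 m and angle between the x axis of divider_2 and the x axis of rail, either way round below 0.09 rad and (y of divider_2 in the frame of mark_0 between -0.012 and 0.012 m or y of divider_2 in the frame of mark_1 between -0.012 and 0.012 m or y of divider_2 in the frame of mark_2 between -0.012 and 0.012 m or y of divider_2 in the frame of mark_3 between -0.012 and 0.012 m) and linear speed of divider_2 below 0.02 m/s) or (x of divider_3 in the frame of rail between -0.006 and 0.006 m and z of divider_3 in the frame of rail between -0.003 and 0.007 m and z of divider_3_pad in the frame of rail between 0.009 and 0.015 m and angle between the x axis of divider_3 and the x axis of rail, either way round below 0.09 rad and (y of divider_3 in the frame of mark_0 between -0.012 and 0.012 m or y of divider_3 in the frame of mark_1 between -0.012 and 0.012 m or y of divider_3 in the frame of mark_2 between -0.012 and 0.012 m or y of divider_3 in the frame of mark_3 between -0.012 and 0.012 m) and linear speed of divider_3 below 0.02 m/s))).
It fails at once if the rod is jammed or wrenched in its sleeve (over 40 N between rod and stand) (contact force between rod and stand above 40 N).
It fails at once if a gold tin near the stand is moved more than 40 mm (distance of any of tin_a, tin_b from where it was at the start of the episode above 0.04 m).
Of divider_0, divider_1, divider_2, divider_3 only 3 to 4 are there at a start; the rules pass over those that are not, and their reading is None.
At some moment in a run one of divider_0, divider_1, divider_2, divider_3 may be knocked a few centimetres aside while the robot is not near it.
It also fails if it takes over 208 s, if anything falls off the work surface, if the arm or the gripper's body presses on something with over 40 N, if the wrist force passes 120 N, or if a joint passes its speed limit or range.

### The arm

A 6-joint arm with a two-finger parallel gripper is mounted at the origin on a cart in front of the work surface, level with it; the furniture and walls round the work are solid. World frame = base frame: x ahead of the robot, y to its left, z up, the work surface at z = 0. Lengths are in mm, angles in rad, forces in N, time in s.
With the tool pointing down it reaches from about 275 to 750 mm from the base axis. Payload 10.2 kg.
Tool frame: the origin (TCP) lies between the finger pads; the fingertips stand 8 mm ahead of it and the grasp point (between the pads) lies 11 mm behind it; z points along the fingers, x is the direction in which the jaws open and shut, and the axes are right-handed (so a half turn about z gives the same grasp; the last joint's range is limited). The gripper opens to 85 mm and grips with 20 to 120 N. Pads are 22 mm wide; open, the fingers measure 114 mm over their backs; the gripper's body (76 mm by 85 mm) begins 54 mm behind the grasp point. The pads swing forward as they close: fully open they stand 13 mm farther back than shut.
Start: joints at [1.057, 0.313, 1.498, -0, 1.331, -0.223], TCP at [150.54, 502.96, 239.294] pointing down, gripper open.
Joint ranges: [-2.94, 2.94], [-0.97, 2.17], [0.19, 2.56], [-1.23, 4.37], [0.02, 3.11], [-2.88, 2.88]. Speed limits (rad/s): [2.39, 2.39, 3.01, 3.14, 3.14, 3.14].

### API

Orientations are given as a unit quaternion [w, x, y, z].
In Python, from rig import sense, eyes, ctrl gives the robot as it stands.
- The arm moves only by the tool move_arm, never from a script. Its argument "rows" is a list that holds one entry, the list of rows, each a list of 5 numbers: the shift along the tool's x, y, z in mm, then the turn about the tool's z in units of 6 degrees (1.0 is 6 degrees), then the gripper command: -1 is shut, 1 is fully open, values between are in proportion. In form: [[[dx, dy, dz, roll, jaw], ...]]. A call has 1 to 12 rows; each row is the pose to reach, as a shift and turn from the pose measured when the call began, along the tool's axes at that moment; what a row does not reach only later rows make up. A row lasts 1/8 s, in which the tool goes at most 62.5 mm and 10.7 degrees, less where a joint would pass 70% of its speed; a pose out of reach is approached as far as the arm can. A call with a gripper value outside its range is refused whole. The fingers move at their own pace and stop on an object; "squeeze" is the grip in N (left out, the last holds). Time passes only in rows, so rows that repeat a pose let the fingers close. It gives the time, the measured TCP pose, the force and the opening at its end, in the units of the state.
- sense(): the state, without advancing time (a new reading comes with each control period).
- eyes.capture(name): name is "scene" or "top"; returns a dict with "color" (400x640x3 uint8, blue, green, red), "vertical_fov" (degrees; the focal length in pixels is half the picture's height over the tangent of half this angle, whatever the lens; pixels are square), "cx", "cy" (the principal point, pixels), "xyz" and "attitude" of the camera in the world. Camera axes: x right, y down, z forward; pixel columns grow to the right and rows downward; lengths in mm; the calibration is good to about 2 mm. A picture is of the moment at which its call begins. There is no depth.
- ctrl.finish_job(): hands the job in, once; it reports no verdict.
The state is a dict: "time_s": time; "joints": joint angles; "dq": joint speeds; "tau": joint torques, N m; "eef_pos": TCP position; "ee_rot": TCP orientation; "force": force on the tool from outside, world axes, zero at the start; "wrist_torque": the same for the moment, N m; "grip_width": opening from 0.0 (shut) to 1.0 (fully open).
Only numpy, scipy, OpenCV 4.12 (cv2) and the standard library are available. Lean on these libraries where they do the work, as an engineer would, in place of code of your own. Each camera call takes 0.05 s, during which the arm holds its last target. There are 200 camera calls.

## Working session

There is one attempt and no reset: what is moved stays moved. The work goes in short steps, Python scripts to look and compute and a tool call to move; the robot and the scene stay as the last step left them, time stands still between calls to the robot, and variables do not carry over. Pictures are saved under pics/ and viewed, about 12 in all and at most 16, crops included, and the job is handed in when it is done.

Besides the shell and the picture viewer there is one more tool, called after "Emit:" as name(argument=value, ...), one argument or row to a line, values as JSON. move_arm: Moves the arm, as the interface text tells. Its arguments: {"type":"object","properties":{"rows":{"type":"array","items":{"type":"array","items":{"type":"array","items":{"type":"number"}}}},"squeeze":{"type":"number"}},"required":["rows"]}

```bash
ls; mkdir -p pics
python3 - <<'E'
from rig import sense, eyes
import cv2
for n in ("scene","top"):
    c=eyes.capture(n); cv2.imwrite(f"pics/{n}0.png",c["color"]); print(n,{k:v for k,v in c.items() if k!="color"})
print(sense())
E
```

```text
pics
scene {'vertical_fov': 42.16954494030749, 'cx': 321.6925139853988, 'cy': 197.3484463901679, 'xyz': array([-117.53711256, -638.11945594, 1160.72309031]), 'attitude': array([-0.30637755,  0.8625228 , -0.38169477,  0.128438  ])}
top {'vertical_fov': 49.30794123077504, 'cx': 319.3375925828003, 'cy': 200.22682453878335, 'xyz': array([ 372.13377114,  -25.31972361, 1469.19066296]), 'attitude': array([-0.03620873,  0.71617528, -0.69621577,  0.03264191])}
{'time_s': 0.1, 'joints': array([ 1.05659076e+00,  3.13388850e-01,  1.49832885e+00, -1.84957424e-05,
        1.33098659e+00, -2.23368401e-01]), 'dq': array([-0.00055133,  0.00145572, -0.00270266,  0.00028726,  0.0004881 ,
       -0.00188967]), 'tau': array([ 2.56579879e-03, -4.12900293e+01, -2.60143340e+01, -1.30246931e-04,
        3.03099201e-03, -4.30398202e-06]), 'eef_pos': array([150.44187254, 502.7675406 , 238.80709845]), 'ee_rot': array([ 2.33132987e-04,  8.02106513e-01,  5.97180737e-01, -5.04641292e-04]), 'force': array([ 0.40374994, -0.08898194,  0.96898835]), 'wrist_torque': array([0.02262639, 0.00143473, 0.00619267]), 'grip_width': 1.0007559510205777}
```

View pics/top0.png

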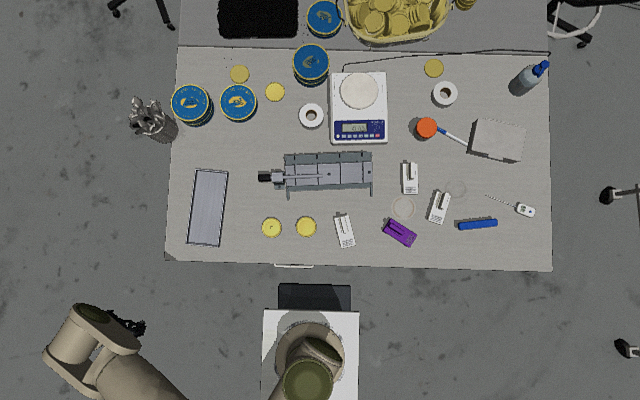

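View pics/scene0.png

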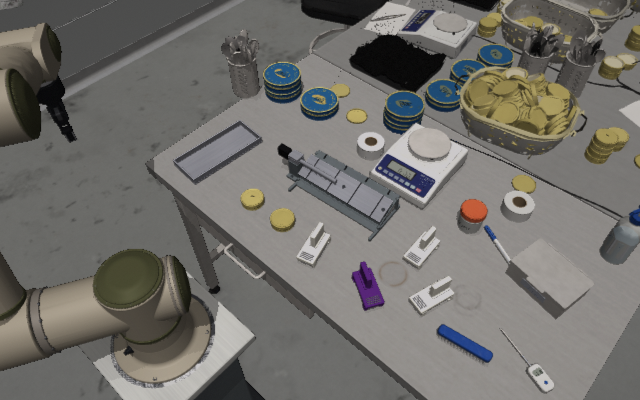

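Top view: rod tray at (208,207), the stand with sleeve and rod at (265–372, 150–195), tins at (271,227) and (306,226). There are three white dividers at (344,230), (409,177) and (439,206). The purple look-alike at (399,233) stays where it is. Next, enlarged crops for measuring.

```bash
cat > h.py <<'E'
import cv2, numpy as np
from rig import sense, eyes
from scipy.spatial.transform import Rotation as R
def cam(n):
    c=eyes.capture(n); q=c["attitude"]; c["R"]=R.from_quat([q[1],q[2],q[3],q[0]]).as_matrix()
    c["f"]=200/np.tan(np.radians(c["vertical_fov"]/2)); return c
def ray(c,p,z):
    d=c["R"]@np.array([(p[0]-c["cx"])/c["f"],(p[1]-c["cy"])/c["f"],1]); return c["xyz"]+d*(z-c["xyz"][2])/d[2]
def proj(c,P):
    q=(np.atleast_2d(P)-c["xyz"])@c["R"]; return q[:,:2]/q[:,2:]*c["f"]+[c["cx"],c["cy"]]
def crop(c,x0,y0,x1,y1,s,name):
    im=cv2.resize(c["color"][y0:y1,x0:x1],None,fx=s,fy=s,interpolation=cv2.INTER_CUBIC)
    for x in range(-(-x0//10)*10,x1,10):
        cv2.line(im,(int((x-x0+.5)*s),0),(int((x-x0+.5)*s),4 if x%50 else 12),(0,0,255),1)
        if x%20==0: cv2.putText(im,str(x),(int((x-x0+.5)*s)-10,20),0,.35,(0,0,255))
    for y in range(-(-y0//10)*10,y1,10):
        cv2.line(im,(0,int((y-y0+.5)*s)),(5,int((y-y0+.5)*s)),(0,0,255),1); cv2.putText(im,str(y),(7,int((y-y0+.5)*s)+4),0,.35,(0,0,255))
    cv2.imwrite(f"pics/{name}.png",im)
E
python3 - <<'E'
from h import *
t=cam("top"); s=cam("scene")
crop(t,255,145,385,205,6,"t_stand"); crop(s,270,135,410,240,5.6,"s_stand"); crop(t,325,155,460,250,5.9,"t_div"); crop(s,290,215,460,320,4.7,"s_div")
E
```

```text
(no output)
```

View pics/t_stand.png

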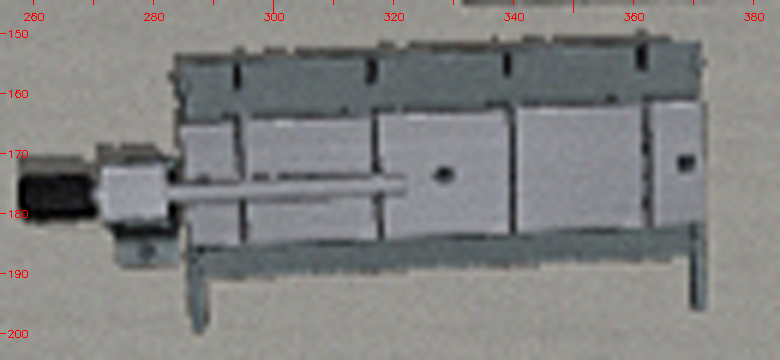

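View pics/s_stand.png

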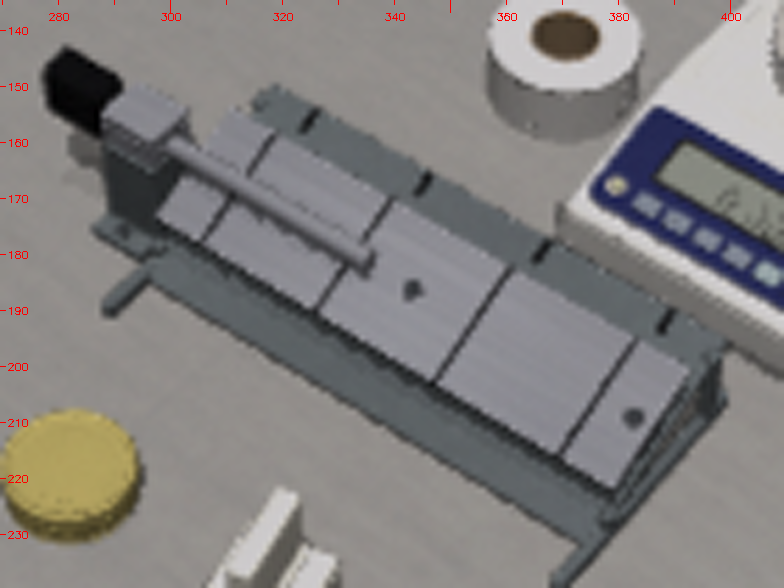

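View pics/t_div.png

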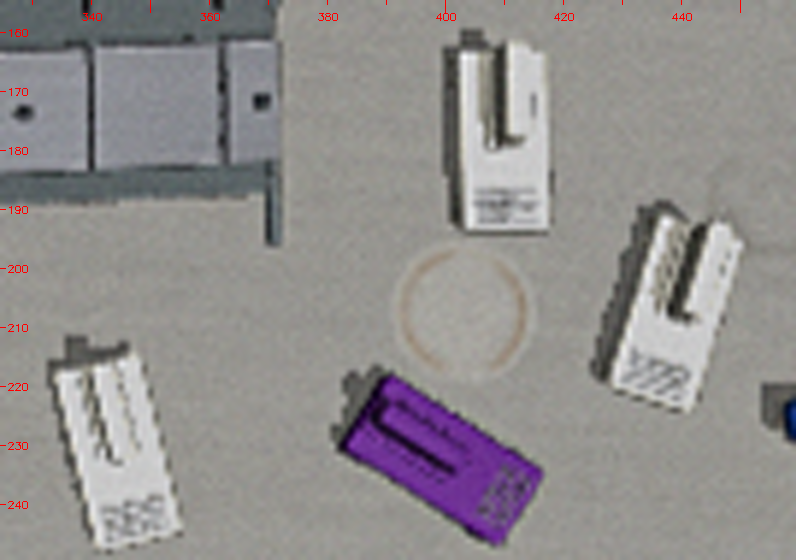

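View pics/s_div.png

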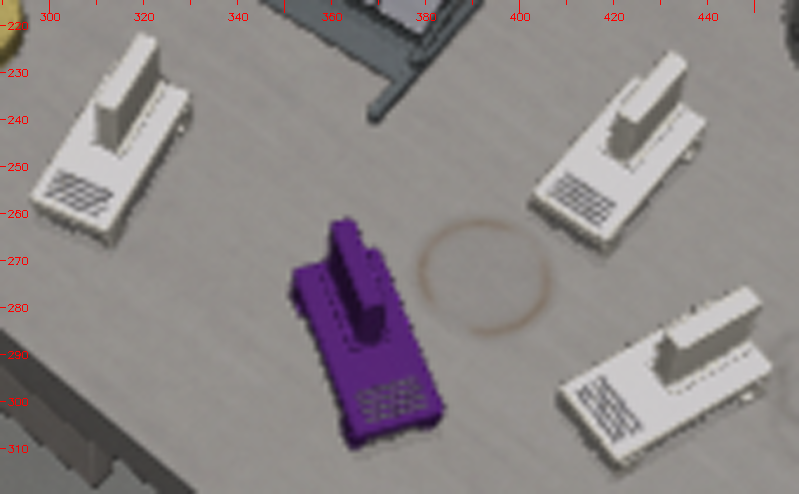

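```bash
cat > fit.py <<'E'
from h import *
from scipy.optimize import least_squares
def uv(pts,s,x0,y0): return [np.array(p)/s+[x0-.5,y0-.5] for p in pts]
def fit(obs,x0,nm,ext=None):
    # obs: list of (cam, local pts, uv)
    def w(p,L): c,s=np.cos(p[2]),np.sin(p[2]); L=np.array(L,float); return np.c_[p[0]+c*L[:,0]-s*L[:,1],p[1]+s*L[:,0]+c*L[:,1],L[:,2]]
    f=lambda p: np.concatenate([(proj(c,w(p,L))-np.array(U)).ravel() for c,L,U in obs])
    r=least_squares(f,x0,loss="soft_l1",x_scale=[10,10,.1])
    print(nm,r.x.round(3),"res",[np.abs(f_).reshape(-1,2).max(1).round(1).tolist() for f_ in [ (proj(c,w(r.x,L))-np.array(U)).ravel() for c,L,U in obs]])
    return r.x
E
cat > m1.py <<'E'
from fit import *
t=cam("top"); s=cam("scene")
c25,s25=np.cos(np.radians(25)),np.sin(np.radians(25))
rl=lambda x,y,z=0:[x*c25-z*s25,y,56+x*s25+z*c25]
L=[rl(-35,142),rl(35,142),rl(35,-142),rl(-35,-142)]+[rl(a,y) for y in (111,37,-37,-111) for a in (35,-35)]
T=uv([(190,246),(179,124),(698,100),(703,222),(238,122),(243,245),(375,116),(380,240),(512,108),(514,235),(643,103),(648,227)],6,255,145)
S=uv([(156,220),(225,108),(688,370),(615,487),(273,133),(203,242),(392,200),(318,308),(511,267),(435,383),(636,340),(560,456)],5.6,270,135)
st=fit([(t,L,T),(s,L,S)],[380,0,0.03],"stand")
fit([(t,L,T)],[380,0,0.03],"stand top"); fit([(s,L,S)],[380,0,0.03],"stand scene")
B=lambda x,y:[x,y,29]; F=lambda x,y:[x,y,72]
bT=[B(45,25),B(45,-25),B(-58,25),B(-58,-25)]; bS=[B(-58,25),B(-58,-25),B(45,-25),F(42,7),F(42,-7),F(-12,7),F(-12,-7)]
D={"A":([(52,362),(140,350),(98,548),(182,528)],[(33,195),(108,232),(188,95),(142,34),(158,43),(97,102),(113,110)]),
"B":([(462,48),(549,50),(462,230),(549,230)],[(533,200),(605,243),(706,122),(671,55),(686,65),(613,115),(630,125)]),
"C":([(656,212),(742,240),(610,383),(690,410)],[(562,388),(620,460),(770,367),(745,290),(760,302),(657,345),(670,357)])}
for k,(a,b) in D.items(): fit([(t,bT,uv(a,5.9,325,155)),(s,bS,uv(b,4.7,290,215))],[300,-100,0],k)
TL=[[127.5,55,24],[127.5,-55,24],[-127.5,-55,24],[-127.5,55,24]]
fit([(t,TL,[(197,169),(228,171),(219,246),(187,243)]),(s,TL,[(239,123),(262,140),(200,181),(174,157)])],[280,400,0],"tray")
tu=uv([(405,184)],6,255,145)[0]; su=uv([(368,262)],5.6,270,135)[0]
for z in (66,69,72): print("tip",z,ray(t,tu,z)[:2].round(1),ray(s,su,z)[:2].round(1))
for p in ((18,168),(96,175),(97,221),(18,216)): print("handle",ray(t,uv([p],6,255,145)[0],84)[:2].round(1))
for p in ((68,47),(122,80),(43,75)): print("handle s",ray(s,uv([p],5.6,270,135)[0],84)[:2].round(1))
e=sense(); q=e["ee_rot"]; print(R.from_quat([q[1],q[2],q[3],q[0]]).as_matrix().round(3))
E
python3 m1.py
```

```text
stand [ 5.98166e+02 -4.45300e+01  7.70000e-02] res [[0.5, 0.4, 1.1, 0.4, 0.2, 0.6, 0.1, 0.1, 0.3, 0.3, 0.8, 0.2], [0.9, 0.7, 0.8, 0.6, 0.5, 0.6, 0.7, 0.6, 0.5, 0.3, 0.9, 0.4]]
stand top [ 5.98675e+02 -4.35850e+01  7.50000e-02] res [[0.3, 0.1, 0.8, 0.3, 0.2, 0.3, 0.3, 0.2, 0.4, 0.4, 0.5, 0.1]]
stand scene [ 5.97263e+02 -4.56420e+01  8.00000e-02] res [[0.5, 0.6, 0.7, 0.4, 0.5, 0.6, 0.3, 0.9, 0.2, 0.1, 0.6, 0.2]]
A [ 4.18789e+02 -1.01922e+02  2.64000e-01] res [[2.0, 0.5, 0.9, 0.8], [1.2, 0.4, 1.2, 1.2, 1.2, 0.7, 0.7]]
B [ 5.99132e+02 -3.17654e+02  3.20000e-02] res [[1.1, 0.7, 0.8, 0.9], [1.7, 0.2, 0.6, 1.2, 1.0, 0.7, 1.1]]
C [ 5.03904e+02 -4.16268e+02 -2.78000e-01] res [[0.8, 0.7, 1.3, 1.3], [1.5, 0.9, 0.7, 2.0, 0.2, 3.2, 1.6]]
tray [ 4.79375e+02  3.53760e+02 -6.50000e-02] res [[0.9, 0.8, 1.1, 1.0], [3.8, 3.5, 5.1, 3.1]]
tip 66 [591.3 -22.6] [589.5 -22.7]
tip 69 [590.8 -22.6] [587.6 -24.4]
tip 72 [590.3 -22.6] [585.7 -26. ]
handle [591.3 184.9]
handle [588.7 143. ]
handle [563.9 141.5]
handle [565.4 183.8]
handle s [583.8 181. ]
handle s [585.6 143.3]
handle s [560.9 176.2]
[[ 0.287  0.958 -0.   ]
 [ 0.958 -0.287 -0.   ]
 [-0.    -0.    -1.   ]]
```

```bash
cat >> h.py <<'E'
def go(*targets):
    "targets (x,y,z,yaw_deg of tool x); prints tool-frame shift and roll units"
    e=sense(); q=e["ee_rot"]; M=R.from_quat([q[1],q[2],q[3],q[0]]).as_matrix(); y0=np.degrees(np.arctan2(M[1,0],M[0,0]))
    print("t",round(e["time_s"],2),"at",e["eef_pos"].round(1),"yaw",y0.round(2),"zaxis",M[:,2].round(3),"F",e["force"].round(1),"w",round(e["grip_width"],3),"q",e["joints"].round(2))
    for x,y,z,a in targets:
        d=M.T@(np.array([x,y,z])-e["eef_pos"]); r=(y0-a+180)%360-180
        print("  ->",[round(v,1) for v in d],round(r/6,3))
ST=(598.2,-44.5,0.077)
def stand(x,y,s=ST): c,n=np.cos(s[2]),np.sin(s[2]); return s[0]+c*x-n*y, s[1]+n*x+c*y
E
python3 -c "
from h import *
x,y=stand(-6,210); print(x,y); go((x,y,140,4.4),(x,y,59,4.4))"
```

```text
576.0637521322728 164.41621892600523
t 0.3 at [150.5 502.9 239.1] yaw 73.34 zaxis [-0. -0. -1.] F [-0.1  0.1 -0.1] w 1.003 q [ 1.06  0.31  1.5   0.    1.33 -0.22]
  -> [np.float64(-202.2), np.float64(504.8), np.float64(99.1)] 11.489
  -> [np.float64(-202.2), np.float64(504.8), np.float64(180.1)] 11.489
```

Emit:
move_arm(
  rows=[
    [[-22, 56, 0, 1.5, 0.2], [-45, 112, 0, 3, 0.2], [-67, 168, 0, 4.5, 0.2], [-90, 224, 10, 6, 0.2], [-112, 280, 30, 7.5, 0.2], [-135, 336, 50, 9, 0.2], [-157, 392, 70, 10.5, 0.2], [-180, 448, 90, 11.5, 0.2], [-202, 505, 100, 11.5, 0.2], [-202, 505, 100, 11.5, 0.2], [-202, 505, 100, 11.5, 0.2]],
  ],
  squeeze=40,
)

```text
time_s: 1.68
eef_pos: [576.0, 164.7, 139.0]
ee_rot: [0.0, 0.999, 0.038, -0.0]
force: [0.0, 0.7, 0.9]
grip_width: 0.6
```

```bash
python3 -c "
from h import *
x,y=stand(-6,210); go((x,y,59,4.4))
s=cam('scene'); t=cam('top')
crop(s,250,90,350,190,5,'a'); crop(t,235,140,305,210,7,'b')
a=cv2.imread('pics/a.png');b=cv2.imread('pics/b.png');b=cv2.copyMakeBorder(b,0,10,0,0,0);a=a[:, :];cv2.imwrite('pics/over.png',np.hstack([a[:500,:310+0],b[:500]]) )"
```

```text
t 1.68 at [576.  164.7 139. ] yaw 4.33 zaxis [-0.001 -0.    -1.   ] F [0.  0.7 0.9] w 0.6 q [ 0.08  0.56  1.39 -0.    1.19  0.01]
  -> [np.float64(0.1), np.float64(0.3), np.float64(80.0)] -0.012
```

View pics/over.png

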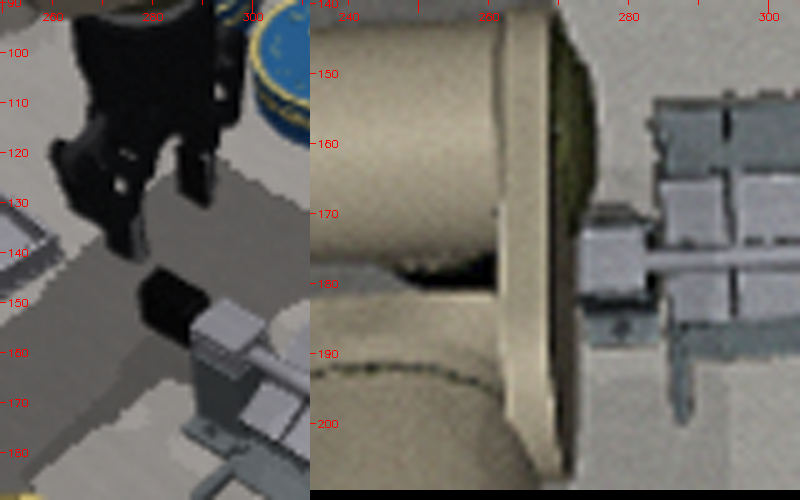

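The scene crop shows the gripper directly above the black handle at (285,153). I'll lower and close at 20 N.

Emit:
move_arm(
  rows=[
    [[0, 0, 40, 0, 0.2], [0, 0, 79, 0, 0.2], [0, 0, 79, 0, 0.2], [0, 0, 79, 0, -0.2], [0, 0, 79, 0, -0.35]],
  ],
  squeeze=20,
)

```text
time_s: 2.4
eef_pos: [576.4, 165.9, 62.5]
ee_rot: [0.0, 0.999, 0.039, 0.002]
force: [0.6, -0.3, 0.2]
grip_width: 0.326
```

Emit:
move_arm(
  rows=[
    [[0, 0, 0, 0, -0.5], [0, 0, 0, 0, -0.5], [0, 0, 0, 0, -0.6]],
  ],
)

```text
time_s: 2.78
eef_pos: [576.6, 165.9, 62.9]
ee_rot: [-0.0, 0.999, 0.039, 0.002]
force: [1.6, 1.0, 0.9]
grip_width: 0.257
```

```bash
python3 -c "
from h import *
p=sense()['eef_pos']; go((p[0]-.0769*100,p[1]+.997*100,p[2],4.4))"
```

```text
t 2.77 at [576.6 165.9  62.9] yaw 4.44 zaxis [ 0.004  0.    -1.   ] F [1.6 1.  0.9] w 0.257 q [ 0.09  0.66  1.46 -0.    1.02  0.01]
  -> [np.float64(0.0), np.float64(-100.0), np.float64(-0.0)] 0.006
```

Emit:
move_arm(
  rows=[
    [[0, 0, 0, 0, -1], [0, -5, 0, 0, -1], [0, -10, 0, 0, -1], [0, -20, 0, 0, -1], [0, -30, 0, 0, -1], [0, -30, 0, 0, -1]],
  ],
  squeeze=50,
)

```text
time_s: 3.52
eef_pos: [574.1, 197.1, 62.8]
ee_rot: [-0.0, 0.999, 0.039, 0.002]
force: [-0.4, 1.4, -0.0]
grip_width: 0.252
```

```bash
python3 -c "
from h import *
p=sense()['eef_pos']; go((p[0]-.0769*155,p[1]+.997*155,p[2],4.4)); print(sense()['wrist_torque'])"
```

```text
t 3.52 at [574.1 197.1  62.8] yaw 4.51 zaxis [ 0.004  0.001 -1.   ] F [-0.4  1.4 -0. ] w 0.252 q [0.14 0.67 1.43 0.   1.03 0.06]
  -> [np.float64(0.3), np.float64(-155.0), np.float64(0.1)] 0.018
[0.12987739 0.01579996 0.03279382]
```

Free pull, forces under 2 N. Continuing.

Emit:
move_arm(
  rows=[
    [[0, -15, 0, 0, -1], [0, -30, 0, 0, -1], [0, -45, 0, 0, -1], [0, -60, 0, 0, -1], [0, -75, 0, 0, -1], [0, -75, 0, 0, -1]],
  ],
)

```text
time_s: 4.28
eef_pos: [567.8, 273.0, 62.7]
ee_rot: [-0.0, 0.999, 0.04, 0.002]
force: [0.2, 0.2, -1.4]
grip_width: 0.255
```

Emit:
move_arm(
  rows=[
    [[0, -15, 0, 0, -1], [0, -30, 0, 0, -1], [0, -45, 0, 0, -1], [0, -60, 0, 0, -1], [0, -75, 0, 0, -1], [0, -90, 0, 0, -1], [0, -95, 0, 0, -1], [0, -95, 0, 0, -1]],
  ],
)

```text
time_s: 5.28
eef_pos: [560.2, 367.9, 62.7]
ee_rot: [-0.0, 0.999, 0.04, 0.002]
force: [0.4, -0.8, -1.9]
grip_width: 0.244
```

```bash
python3 -c "
from h import *
go((395.5,359,220,86.3),(395.5,359,30,86.3)); s=cam('scene'); t=cam('top')
crop(s,140,60,340,200,4,'rod')"
```

```text
t 5.28 at [560.2 367.9  62.7] yaw 4.61 zaxis [ 0.004  0.001 -1.   ] F [ 0.4 -0.8 -1.9] w 0.244 q [ 0.41  0.79  1.2  -0.    1.14  0.33]
  -> [np.float64(-164.3), np.float64(-4.5), np.float64(-157.9)] -13.615
  -> [np.float64(-165.0), np.float64(-4.4), np.float64(32.1)] -13.615
```

View pics/rod.png

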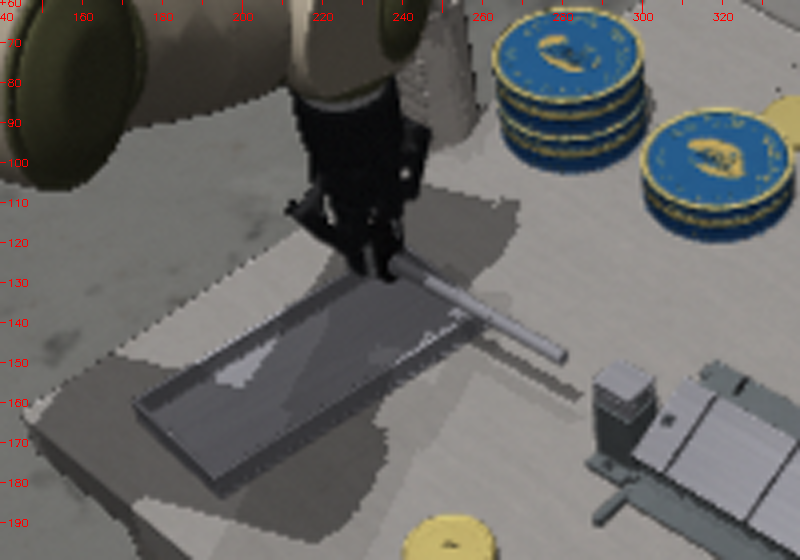

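The rod is clear of the sleeve, with its tip at about (280,148) and a gap to the sleeve at (296,155). I'll lift, turn it over the tray and lower.

Emit:
move_arm(
  rows=[
    [[0, -5, -50, 0, -1], [0, -5, -90, 0, -1], [-20, -5, -90, -1.7, -1], [-40, -5, -90, -3.4, -1], [-60, -5, -90, -5.1, -1], [-80, -5, -90, -6.8, -1], [-100, -5, -90, -8.5, -1], [-120, -5, -90, -10.2, -1], [-140, -5, -90, -11.9, -1], [-165, -5, -90, -13.6, -1], [-165, -5, -90, -13.6, -1]],
  ],
)

```text
time_s: 6.75
eef_pos: [394.3, 358.8, 152.5]
ee_rot: [0.001, 0.73, 0.683, 0.001]
force: [-0.1, -0.1, -2.3]
grip_width: 0.25
```

```bash
python3 -c "
from h import *
go((395.5,359,50,86.3),(395.5,359,18,86.3)); s=cam('scene'); t=cam('top')
crop(s,140,60,300,200,3.5,'a'); crop(t,170,150,245,260,4.4,'b')
a=cv2.imread('pics/a.png')[:484];b=cv2.imread('pics/b.png')[:484];cv2.imwrite('pics/tray.png',np.hstack([a[:,:470],b]))"
```

```text
t 6.75 at [394.3 358.8 152.5] yaw 86.2 zaxis [ 0.003  0.001 -1.   ] F [-0.1 -0.1 -2.3] w 0.25 q [ 0.52  0.41  1.6  -0.    1.13 -0.99]
  -> [np.float64(0.2), np.float64(0.9), np.float64(102.5)] -0.016
  -> [np.float64(0.2), np.float64(0.8), np.float64(134.5)] -0.016
```

View pics/tray.png

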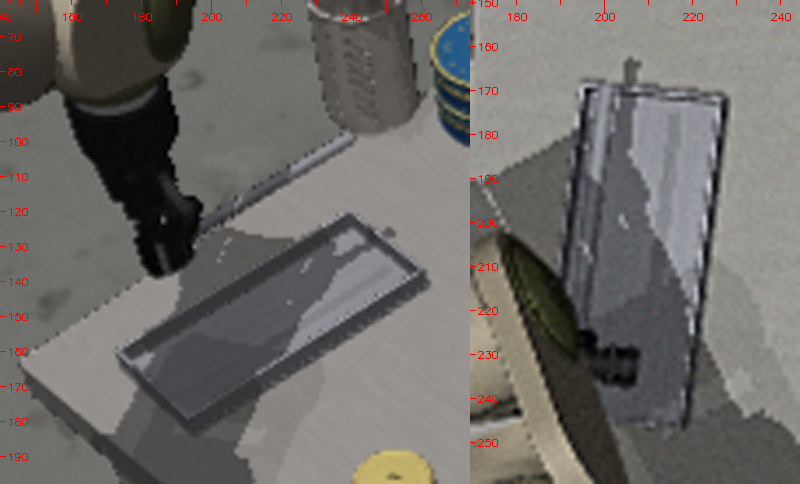

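```bash
python3 -c "
from fit import *
s=cam('scene'); t=cam('top')
L=[[127.5,55,24],[127.5,-55,24],[-127.5,-55,24],[-127.5,55,24]]
T=[(195.6,167.7),(227.9,171.5),(218.4,246.1)];S=[(239.5,120.1),(261.8,138.1),(194.6,180.1),(173.2,160.9)]
fit([(t,L[:3],T)],[480,350,0],'top');fit([(s,L,S)],[480,350,0],'scene');p=fit([(t,L[:3],T),(s,L,S)],[480,350,0],'both')
print('tip t',ray(t,(200,168.5),157))
c,n=np.cos(p[2]),np.sin(p[2])
x,y=p[0]-84*c,p[1]-84*n
go((x,y,60,np.degrees(p[2])+90),(x,y,19,np.degrees(p[2])+90))"
```

```text
top [ 4.80498e+02  3.57850e+02 -7.60000e-02] res [[0.1, 0.6, 0.8]]
scene [ 4.75887e+02  3.52813e+02 -6.20000e-02] res [[0.5, 0.9, 0.8, 0.3]]
both [ 4.78086e+02  3.55450e+02 -6.20000e-02] res [[0.8, 0.3, 1.4], [0.9, 1.7, 0.3, 0.7]]
tip t [587.23502657 349.79676566 157.        ]
t 6.95 at [395.9 358.9 152.2] yaw 86.05 zaxis [ 0.004  0.001 -1.   ] F [ 0.9  0.2 -2. ] w 0.247 q [ 0.52  0.42  1.59 -0.    1.13 -0.98]
  -> [np.float64(1.5), np.float64(-2.1), np.float64(92.2)] -0.065
  -> [np.float64(1.5), np.float64(-2.3), np.float64(133.2)] -0.065
```

Emit:
move_arm(
  rows=[
    [[1.5, -2, 40, 0, -1], [1.5, -2, 80, 0, -1], [1.5, -2, 110, 0, -1], [1.5, -2, 122, 0, -1], [1.5, -2, 128, 0, -1], [1.5, -2, 132, 0, -1], [1.5, -2, 132, 0, -1]],
  ],
)

```text
time_s: 7.82
eef_pos: [394.9, 360.9, 20.7]
ee_rot: [0.001, 0.731, 0.682, 0.002]
force: [0.8, 0.0, -1.2]
grip_width: 0.245
```

```bash
python3 -c "
from h import *
go((395,360,19,86.4))"
```

```text
t 7.83 at [394.9 360.9  20.7] yaw 86.03 zaxis [ 0.005  0.001 -1.   ] F [ 0.8  0.  -1.2] w 0.245 q [ 0.52  0.61  1.69 -0.    0.84 -0.98]
  -> [np.float64(-0.9), np.float64(0.2), np.float64(1.7)] -0.061
```

Emit:
move_arm(
  rows=[
    [[0, 0, 2, 0, -1], [0, 0, 4, 0, -1], [0, 0, 4, 0, -0.4], [0, 0, 4, 0, -0.2], [0, 0, 4, 0, 0], [0, 0, 4, 0, 0.1], [0, 0, -30, 0, 0.1], [0, 0, -80, 0, 0.1], [0, 0, -140, 0, 0.1], [0, 0, -180, 0, 0.1]],
  ],
)

```text
time_s: 9.07
eef_pos: [394.2, 360.8, 203.6]
ee_rot: [0.001, 0.731, 0.682, 0.004]
force: [0.9, 0.1, -0.2]
grip_width: 0.553
```

```bash
python3 -c "
from h import *
x,y=418.8,-101.9
a=np.degrees(.264)+90
go((430,-98,150,15.1-90+180),(x,y,150,a))"
```

```text
t 9.07 at [394.2 360.8 203.6] yaw 86.04 zaxis [ 0.007  0.003 -1.   ] F [ 0.9  0.1 -0.2] w 0.553 q [ 0.52  0.36  1.53 -0.    1.25 -0.98]
  -> [np.float64(-455.4), np.float64(67.0), np.float64(52.5)] -3.177
  -> [np.float64(-460.0), np.float64(56.1), np.float64(52.4)] -3.181
```

```bash
cat > ov.py <<'E'
from h import *
def boxes(p):
    c,s=np.cos(p[2]),np.sin(p[2]); out=[]
    for L in ([(45,25,29),(45,-25,29),(-58,-25,29),(-58,25,29)],[(42,7,72),(42,-7,72),(-12,-7,72),(-12,7,72)]):
        L=np.array(L,float); out.append(np.c_[p[0]+c*L[:,0]-s*L[:,1],p[1]+s*L[:,0]+c*L[:,1],L[:,2]])
    return out
def panel(c,p,s=5,w=26):
    b=boxes(p); u=proj(c,b[0]).mean(0).astype(int); x0,y0=u-[w,w]
    im=cv2.resize(c["color"][y0:y0+2*w,x0:x0+2*w],None,fx=s,fy=s,interpolation=cv2.INTER_CUBIC)
    for L,col in zip(b,((0,0,255),(0,160,0))): cv2.polylines(im,[((proj(c,L)-[x0-.5,y0-.5])*s).round().astype(int)],True,col,1)
    return im
E
python3 - <<'E'
from ov import *
P=[(418.8,-101.9,.264),(599.1,-317.7,.032),(503.9,-416.3,-.278)]
t=cam("top"); s=cam("scene")
rows=[np.hstack([panel(c,p) for p in P]) for c in (t,s)]
im=np.vstack(rows); tr=np.vstack([cv2.resize(t["color"][160:256,172:236],None,fx=3.2,fy=2.7),cv2.resize(s["color"][100:190,150:290],(205,260))])
h=min(im.shape[0],tr.shape[0]); im=np.hstack([im[:h],tr[:h]])
im=im[:,:800]; cv2.imwrite("pics/ov1.png",im); print(im.shape)
E
```

```text
(519, 800, 3)
```

View pics/ov1.png

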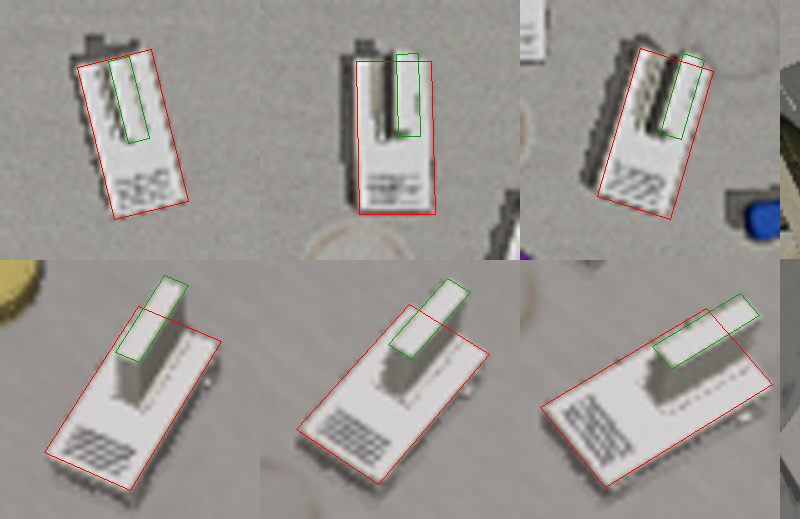

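The overlays fit all three white dividers to within about 1 px. Next I'll move above divider A.

```bash
python3 -c "
from h import *
go((426.5,-99.8,120,105.1))"
```

```text
t 9.18 at [395.4 361.5 205.2] yaw 86.05 zaxis [ 0.012  0.006 -1.   ] F [-0.6 -0.4 -0.7] w 0.545 q [ 0.52  0.36  1.53 -0.    1.24 -0.98]
  -> [np.float64(-458.6), np.float64(61.9), np.float64(83.0)] -3.176
```

Emit:
move_arm(
  rows=[
    [[-50, 7, 9, -0.4, 0.1], [-100, 14, 18, -0.8, 0.1], [-150, 20, 27, -1.2, 0.1], [-200, 27, 36, -1.6, 0.1], [-250, 34, 45, -2, 0.1], [-300, 40, 54, -2.4, 0.1], [-350, 47, 63, -2.8, 0.1], [-400, 54, 72, -3.2, 0.1], [-458, 62, 83, -3.2, 0.1], [-458, 62, 83, -3.2, 0.1], [-458, 62, 83, -3.2, 0.1]],
  ],
)

```text
time_s: 10.55
eef_pos: [426.2, -98.7, 119.4]
ee_rot: [0.002, 0.607, 0.795, 0.006]
force: [-0.9, -0.5, -0.8]
grip_width: 0.549
```

```bash
python3 -c "
from h import *
go((426.5,-99.8,40,105.1))
t=cam('top');cv2.imwrite('pics/tr.png',np.hstack([cv2.resize(t['color'][160:256,172:292],None,fx=3.3,fy=4),cv2.resize(cam('scene')['color'][100:290,150:350],(390,384))]))"
```

```text
t 10.55 at [426.2 -98.7 119.4] yaw 105.22 zaxis [ 0.011  0.006 -1.   ] F [-0.9 -0.5 -0.8] w 0.549 q [-0.5   0.26  1.91  0.01  0.96 -2.35]
  -> [np.float64(-1.4), np.float64(-0.9), np.float64(79.4)] 0.021
```

View pics/tr.png

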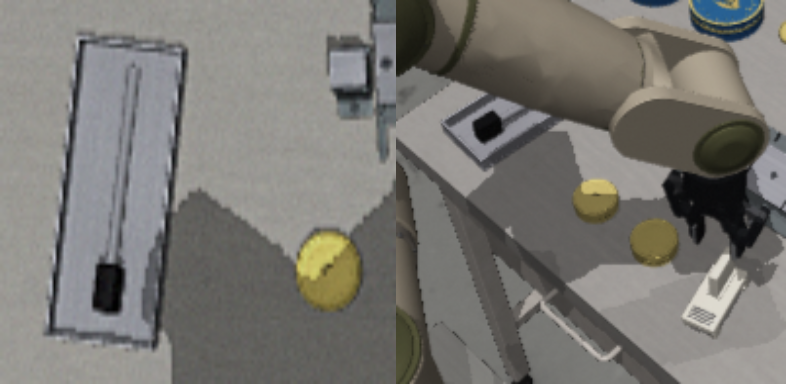

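The rod lies fully inside the tray, and the gripper is over divider A's fin. I'll descend and grip.

Emit:
move_arm(
  rows=[
    [[-1, -1, 40, 0, 0.1], [-1, -1, 70, 0, 0.1], [-1, -1, 79, 0, 0.1], [-1, -1, 80, 0, 0.1], [-1, -1, 80, 0, -0.4], [-1, -1, 80, 0, -0.8], [-1, -1, 80, 0, -1], [-1, -1, 80, 0, -1]],
  ],
  squeeze=40,
)

```text
time_s: 11.65
eef_pos: [427.2, -99.0, 40.8]
ee_rot: [0.004, 0.606, 0.795, 0.006]
force: [-1.4, 2.5, 7.6]
grip_width: 0.157
```

```bash
python3 -c "
from h import *
go((426.5,-99.8,140,105.1))"
```

```text
t 11.65 at [427.2 -99.   40.8] yaw 105.34 zaxis [ 0.013  0.005 -1.   ] F [-1.4  2.5  7.6] w 0.157 q [-0.5   0.41  1.97  0.02  0.75 -2.35]
  -> [np.float64(-0.4), np.float64(0.5), np.float64(-99.2)] 0.04
```

```bash
python3 -c "
from h import *
go((*stand(21,37),150,94.4))"
```

```text
t 11.65 at [427.2 -99.   40.8] yaw 105.34 zaxis [ 0.013  0.005 -1.   ] F [-1.4  2.5  7.6] w 0.157 q [-0.5   0.41  1.97  0.02  0.75 -2.35]
  -> [np.float64(39.8), np.float64(208.5), np.float64(-106.2)] 1.823
```

Emit:
move_arm(
  rows=[
    [[0, 0, -10, 0, -1], [0, 0, -40, 0, -1], [0, 0, -75, 0, -1], [0, 0, -107, 0, -1], [7, 40, -107, 0.4, -1], [14, 80, -107, 0.8, -1], [21, 120, -107, 1.2, -1], [30, 160, -107, 1.8, -1], [40, 200, -107, 1.8, -1], [40, 208, -107, 1.8, -1], [40, 208, -107, 1.8, -1]],
  ],
  squeeze=50,
)

```text
time_s: 13.02
eef_pos: [615.5, -6.1, 150.8]
ee_rot: [0.003, 0.678, 0.735, 0.006]
force: [0.5, -0.3, -1.3]
grip_width: 0.156
```

```bash
python3 -c "
from h import *
go((*stand(20,37),96,94.4))
s=cam('scene'); crop(s,280,110,400,220,5.4,'hk')"
```

```text
t 13.03 at [615.5  -6.1 150.8] yaw 94.56 zaxis [ 0.013  0.005 -1.   ] F [ 0.5 -0.3 -1.3] w 0.156 q [-0.2   0.58  1.34  0.01  1.22 -1.86]
  -> [np.float64(-0.2), np.float64(-0.9), np.float64(54.8)] 0.026
```

View pics/hk.png

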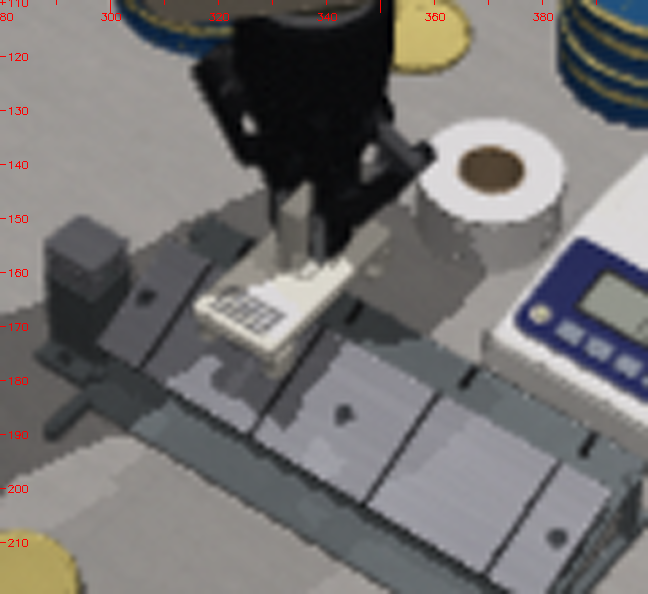

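```bash
python3 -c "
from h import *
s=cam('scene')
p=(ray(s,(316,166),139)+ray(s,(329.1,174.3),139))/2
d=np.array(p[:2])-ST[:2]; e=sense()['eef_pos'][:2]-ST[:2]
c,n=np.cos(.077),np.sin(.077)
for v in (d,e): print(v@[c,n],v@[-n,c])"
```

```text
-46.62517902676687 35.16588950149595
19.715025844554095 36.5659115328048
```

Emit:
move_arm(
  rows=[
    [[0, 0, 20, 0, -1], [0, 0, 40, 0, -1], [0, 0, 48, 0, -1], [0, 0, 52, 0, -1], [0, 0, 54, 0, -1], [0, 0, 54, 0, -1]],
  ],
)

```text
time_s: 13.88
eef_pos: [615.9, -6.3, 97.4]
ee_rot: [0.003, 0.679, 0.734, 0.006]
force: [-0.1, -0.1, -1.9]
grip_width: 0.155
```

```bash
python3 -c "
from h import *
go((*stand(8,37),96,94.4))"
```

```text
t 13.88 at [615.9  -6.3  97.4] yaw 94.5 zaxis [ 0.013  0.005 -1.   ] F [-0.1 -0.1 -1.9] w 0.155 q [-0.2   0.64  1.39  0.01  1.11 -1.86]
  -> [np.float64(0.3), np.float64(-12.6), np.float64(1.2)] 0.017
```

Emit:
move_arm(
  rows=[
    [[0, 0, 1.5, 0, -1], [0, -3, 1.5, 0, -1], [0, -6, 1.5, 0, -1], [0, -9, 1.5, 0, -1], [0, -9, 1.5, 0, -1]],
  ],
)

```text
time_s: 14.5
eef_pos: [606.7, -7.0, 95.7]
ee_rot: [0.003, 0.679, 0.734, 0.006]
force: [0.7, -0.4, -1.1]
grip_width: 0.156
```

Emit:
move_arm(
  rows=[
    [[0, -1, 0, 0, -1], [0, -2, 0, 0, -1], [0, -2, 0, 0, -1]],
  ],
)

```text
time_s: 14.88
eef_pos: [604.7, -7.2, 95.7]
ee_rot: [0.003, 0.679, 0.734, 0.006]
force: [0.3, -0.1, -1.8]
grip_width: 0.156
```

Emit:
move_arm(
  rows=[
    [[0, -1, 0, 0, -1], [0, -2, 0, 0, -1], [0, -2, 0, 0, -1]],
  ],
)

```text
time_s: 15.25
eef_pos: [602.7, -7.3, 95.7]
ee_rot: [0.003, 0.679, 0.734, 0.006]
force: [1.4, 0.9, -1.1]
grip_width: 0.157
```

Emit:
move_arm(
  rows=[
    [[0, -1, 0, 0, -1], [0, -1, 0, 0, -1]],
  ],
)

```text
time_s: 15.5
eef_pos: [602.4, -7.4, 95.7]
ee_rot: [0.004, 0.679, 0.734, 0.007]
force: [5.3, 0.8, -4.3]
grip_width: 0.161
```

Emit:
move_arm(
  rows=[
    [[0, -1, 0, 0, -1], [0, -1, 0, 0, -1]],
  ],
)

```text
time_s: 15.75
eef_pos: [602.2, -7.4, 95.7]
ee_rot: [0.005, 0.679, 0.734, 0.008]
force: [7.3, 1.3, -4.3]
grip_width: 0.157
```

Emit:
move_arm(
  rows=[
    [[0, -1, 0, 0, -1], [0, -1, 0, 0, -1]],
  ],
)

```text
time_s: 16.0
eef_pos: [602.1, -7.3, 95.7]
ee_rot: [0.006, 0.679, 0.734, 0.009]
force: [7.3, 0.5, -5.3]
grip_width: 0.156
```

Emit:
move_arm(
  rows=[
    [[0, 1, 0.7, 0, -1], [0, 1, 0.7, 0, -1], [0, 1, 0.7, 0, -0.5], [0, 1, 0.7, 0, -0.3], [0, 1, 0.7, 0, -0.1], [0, 1, 0.7, 0, -0.1], [0, 1, 0.7, 0, -0.1]],
  ],
)

```text
time_s: 16.88
eef_pos: [603.1, -7.3, 95.0]
ee_rot: [0.006, 0.679, 0.734, 0.009]
force: [-0.6, -0.5, -0.4]
grip_width: 0.453
```

Emit:
move_arm(
  rows=[
    [[0, 0, -30, 0, -0.1], [0, 0, -60, 0, -0.1], [0, 0, -80, 0, -0.5], [0, 0, -80, 0, -1], [0, 0, -80, 0, -1], [0, 0, -80, 0, -1]],
  ],
)

```text
time_s: 17.62
eef_pos: [601.1, -7.6, 173.8]
ee_rot: [0.005, 0.679, 0.734, 0.009]
force: [0.7, 0.3, 0.9]
grip_width: -0.005
```

```bash
python3 -c "
from h import *
c25,s25=np.cos(np.radians(25)),np.sin(np.radians(25))
go((*stand(-45*c25-12*s25,37),100,94.4)); print('pad z',56-45*s25+12*c25)
s=cam('scene'); crop(s,280,110,400,220,5.4,'hk2')"
```

```text
t 17.62 at [601.1  -7.6 173.8] yaw 94.46 zaxis [ 0.019  0.006 -1.   ] F [0.7 0.3 0.9] w -0.005 q [-0.21  0.52  1.36  0.01  1.24 -1.86]
  -> [np.float64(0.2), np.float64(-53.0), np.float64(72.8)] 0.01
pad z 47.85787166610832
```

View pics/hk2.png

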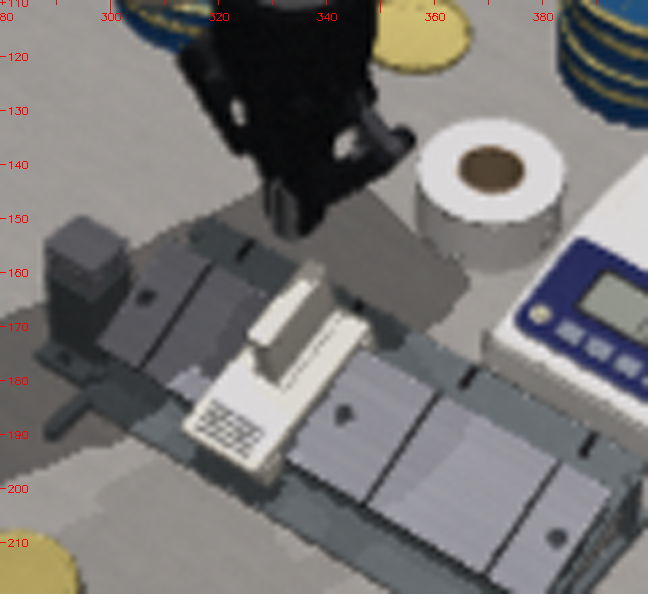

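Divider A is hooked on the upper edge at mark_1 and tilted down, with its pad at (322,187). Next I'll press the pad.

Emit:
move_arm(
  rows=[
    [[0, -30, 0, 0, -1], [0, -59, 0, 0, -1], [0, -59, 50, 0, -1], [0, -59, 95, 0, -1], [0, -59, 98, 0, -1], [0, -59, 98, 0, -1]],
  ],
)

```text
time_s: 18.42
eef_pos: [545.0, -11.9, 76.1]
ee_rot: [0.006, 0.679, 0.734, 0.009]
force: [-0.1, 0.4, 0.5]
grip_width: 0.004
```

Emit:
move_arm(
  rows=[
    [[0, 0, 2, 0, -1], [0, 0, 4, 0, -1], [0, 0, 6, 0, -1], [0, 0, 6, 0, -1]],
  ],
)

```text
time_s: 18.92
eef_pos: [545.4, -11.8, 70.3]
ee_rot: [0.006, 0.679, 0.734, 0.009]
force: [1.2, 0.1, 2.6]
grip_width: 0.002
```

Emit:
move_arm(
  rows=[
    [[0, 0, 1, 0, -1], [0, 0, 2, 0, -1], [0, 0, 3, 0, -1], [0, 0, 3, 0, -1]],
  ],
)

```text
time_s: 19.42
eef_pos: [545.6, -11.9, 67.4]
ee_rot: [0.006, 0.679, 0.734, 0.009]
force: [0.2, 0.4, 4.4]
grip_width: 0.002
```

Emit:
move_arm(
  rows=[
    [[0, 0, 1, 0, -1], [0, 0, 2, 0, -1], [0, 0, 3, 0, -1], [0, 0, 3, 0, -1]],
  ],
)

```text
time_s: 19.92
eef_pos: [545.4, -11.8, 64.1]
ee_rot: [0.006, 0.679, 0.734, 0.009]
force: [0.6, -0.5, -0.3]
grip_width: -0.0
```

Emit:
move_arm(
  rows=[
    [[0, 0, 1, 0, -1], [0, 0, 2, 0, -1], [0, 0, 3, 0, -1], [0, 0, 3, 0, -1]],
  ],
)

```text
time_s: 20.42
eef_pos: [545.6, -11.8, 61.1]
ee_rot: [0.006, 0.679, 0.734, 0.009]
force: [-0.3, 0.1, 1.1]
grip_width: 0.001
```

Emit:
move_arm(
  rows=[
    [[0, 0, 1, 0, -1], [0, 0, 2, 0, -1], [0, 0, 2, 0, -1]],
  ],
)

```text
time_s: 20.8
eef_pos: [545.4, -11.8, 58.9]
ee_rot: [0.006, 0.679, 0.734, 0.009]
force: [0.7, -0.6, 0.8]
grip_width: 0.002
```

Emit:
move_arm(
  rows=[
    [[0, 0, 1, 0, -1], [0, 0, 2, 0, -1], [0, 0, 2, 0, -1]],
  ],
)

```text
time_s: 21.18
eef_pos: [545.4, -11.7, 56.9]
ee_rot: [0.006, 0.679, 0.734, 0.009]
force: [-1.4, -0.4, 0.7]
grip_width: -0.002
```

Emit:
move_arm(
  rows=[
    [[0, 0, 1, 0, -1], [0, 0, 2, 0, -1], [0, 0, 2, 0, -1]],
  ],
)

```text
time_s: 21.55
eef_pos: [545.1, -11.8, 55.6]
ee_rot: [0.005, 0.679, 0.734, 0.009]
force: [-7.7, -0.6, 11.8]
grip_width: -0.003
```

Emit:
move_arm(
  rows=[
    [[0, 0, 1, 0, -1], [0, 0, 1, 0, -1]],
  ],
)

```text
time_s: 21.8
eef_pos: [545.0, -11.8, 55.5]
ee_rot: [0.006, 0.679, 0.734, 0.009]
force: [-6.1, 0.1, 12.1]
grip_width: -0.0
```

Emit:
move_arm(
  rows=[
    [[0, 0, 1, 0, -1], [0, 0, 1, 0, -1]],
  ],
)

```text
time_s: 22.05
eef_pos: [545.0, -11.8, 55.5]
ee_rot: [0.006, 0.679, 0.734, 0.009]
force: [-7.0, -0.3, 12.6]
grip_width: 0.004
```

Emit:
move_arm(
  rows=[
    [[0, 0, 2, 0, -1], [0, 0, 4, 0, -1], [0, 0, 4, 0, -1]],
  ],
)

```text
time_s: 22.42
eef_pos: [545.2, -11.8, 54.9]
ee_rot: [0.006, 0.678, 0.735, 0.009]
force: [-17.8, 2.2, 38.5]
grip_width: 0.001
```

Emit:
move_arm(
  rows=[
    [[0, 0, -20, 0, -1], [0, 0, -50, 0, -1], [0, 0, -90, 0, -1], [30, 0, -120, 0, -1], [90, 0, -120, 0, -1], [150, 0, -120, 0, -1], [200, 0, -120, 0, -1]],
  ],
)

```text
time_s: 23.3
eef_pos: [526.5, 189.2, 175.3]
ee_rot: [0.006, 0.678, 0.735, 0.009]
force: [0.6, -0.6, 0.1]
grip_width: -0.001
```

```bash
python3 -c "
from h import *
go(); s=cam('scene'); t=cam('top'); crop(s,290,135,370,215,5,'a'); crop(t,290,140,350,220,5,'b'); cv2.imwrite('pics/sn.png',np.hstack([cv2.imread('pics/a.png'),cv2.imread('pics/b.png')]))"
```

```text
t 23.3 at [526.5 189.2 175.3] yaw 94.57 zaxis [ 0.021  0.004 -1.   ] F [ 0.6 -0.6  0.1] w -0.001 q [ 0.13  0.43  1.5   0.    1.19 -1.52]
```

View pics/sn.png

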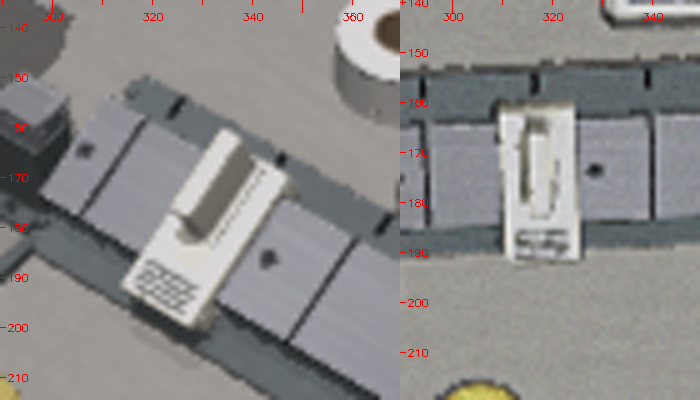

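```bash
cat > chk.py <<'E'
from h import *
from scipy.optimize import least_squares
def W(L,p):  # p: x,y of divider origin in rail, yaw rel, pitch-up of foot
    L=np.array(L,float); r=R.from_euler("zy",[p[2],p[3]]).as_matrix()
    Q=(L-[35,0,0])@r.T+[35+p[0],p[1],0]
    a=np.radians(25); X=np.c_[Q[:,0]*np.cos(a)-Q[:,2]*np.sin(a),Q[:,1],56+Q[:,0]*np.sin(a)+Q[:,2]*np.cos(a)]
    x,y=stand(X[:,0],X[:,1]); return np.c_[x,y,X[:,2]]
def check(obs):
    f=lambda p:np.concatenate([(proj(c,W(L,p))-np.array(U)).ravel() for c,L,U in obs])
    for fixed in (0,1):
        r=least_squares((lambda q:f([q[0],q[1],q[2],0])) if fixed else f,[0,obs[0][3] if len(obs[0])>3 else 37,0] if fixed else [0,37,0,0],x_scale=[5,5,.05] if fixed else [5,5,.05,.05]); print(r.x.round(3),"cost",r.cost.round(2), np.abs(r.fun).round(1))
E
python3 - <<'E'
from chk import *
t=cam('top');s=cam('scene')
FL,FR,BL,BR=(-58,25,12),(-58,-25,12),(45,25,12),(45,-25,12)
check([(s,[FL,FR,BR],[(313.9,191.5),(327.9,199.9),(348.5,170.5)]),(t,[FL,FR,BL,BR],[(311.7,191.9),(326.3,191.5),(309.3,160.3),(324.5,159.5)])])
# predicted pixels fitted vs lifted 8mm at pad
for p in ((0,37,0,0),(0,37,0,.1)): print(proj(s,W([FL,FR],p)).round(1).tolist(),proj(t,W([FL,FR],p)).round(1).tolist())
E
```

```text
[ 1.9950e+00  3.4701e+01 -3.0000e-03 -7.0000e-03] cost 3.8 [0.  0.5 0.2 0.3 0.1 1.6 0.4 0.  0.2 0.3 0.5 1.3 0.8 1.4]
[ 1.924e+00  3.468e+01 -1.000e-03] cost 3.81 [0.  0.5 0.2 0.4 0.1 1.6 0.3 0.1 0.2 0.2 0.5 1.3 0.8 1.4]
[[312.9, 191.2], [327.1, 199.7]] [[310.8, 192.6], [325.9, 191.8]]
[[312.3, 189.6], [326.5, 198.2]] [[310.7, 193.0], [326.0, 192.2]]
```

Divider A is snapped: fitted pitch about −0.007 rad, x 2 mm, y within 2.3 mm of mark_1. Before reaching for B and C, I'll check by image difference that neither has moved.

```bash
cat > moved.py <<'E'
from h import *
for n,cs in (("top",((409,177),(439,206))),("scene",((421,246),(431,295)))):
    a=cv2.imread(f"pics/{n}0.png"); b=cam(n)["color"]
    for u in cs:
        A=a[u[1]-25:u[1]+25,u[0]-25:u[0]+25].astype(int);B=b[u[1]-25:u[1]+25,u[0]-25:u[0]+25].astype(int)
        print(n,u,"changed px",(np.abs(A-B).max(2)>60).sum())
P={"B":(599.1,-317.7,.032),"C":(503.9,-416.3,-.278)}
for k,p in P.items():
    x,y=p[0]+8.5*np.cos(p[2]),p[1]+8.5*np.sin(p[2]); print(k); go((x,y,180,90+np.degrees(p[2])),(x,y,41,90+np.degrees(p[2])))
E
python3 moved.py
```

```text
top (409, 177) changed px 0
top (439, 206) changed px 0
scene (421, 246) changed px 0
scene (431, 295) changed px 0
B
t 23.6 at [527.1 186.2 175.2] yaw 94.49 zaxis [ 0.021  0.004 -1.   ] F [-0.6 -1.1  0.9] w 0.0 q [ 0.13  0.43  1.5   0.    1.19 -1.52]
  -> [np.float64(-508.3), np.float64(41.0), np.float64(-5.0)] 0.442
  -> [np.float64(-508.6), np.float64(38.0), np.float64(134.0)] 0.442
C
t 23.6 at [527.1 186.2 175.2] yaw 94.49 zaxis [ 0.021  0.004 -1.   ] F [-0.6 -1.1  0.9] w 0.0 q [ 0.13  0.43  1.5   0.    1.19 -1.52]
  -> [np.float64(-601.7), np.float64(-62.2), np.float64(-7.4)] 3.402
  -> [np.float64(-602.0), np.float64(-65.1), np.float64(131.6)] 3.402
```

Emit:
move_arm(
  rows=[
    [[-57, 5, -5, 0, 0.1], [-114, 9, -5, 0, 0.1], [-171, 14, -5, 0.1, 0.1], [-228, 18, -5, 0.2, 0.1], [-285, 23, -5, 0.2, 0.1], [-342, 27, -5, 0.3, 0.1], [-399, 32, -5, 0.4, 0.1], [-456, 36, -5, 0.44, 0.1], [-508, 41, 0, 0.44, 0.1], [-508, 40, 50, 0.44, 0.1], [-508, 40, 70, 0.44, 0.1], [-508, 40, 70, 0.44, 0.1]],
  ],
)

```text
time_s: 25.1
eef_pos: [606.8, -317.8, 103.3]
ee_rot: [0.004, 0.696, 0.718, 0.008]
force: [-0.4, -0.1, 1.0]
grip_width: 0.553
```

```bash
python3 moved.py
```

```text
top (409, 177) changed px 866
top (439, 206) changed px 161
scene (421, 246) changed px 265
scene (431, 295) changed px 0
B
t 25.2 at [ 608.1 -318.   106.2] yaw 91.79 zaxis [ 0.022  0.003 -1.   ] F [0.6 0.6 0.7] w 0.549 q [-0.66  0.77  1.12  0.02  1.24 -2.27]
  -> [np.float64(0.7), np.float64(1.1), np.float64(-73.8)] -0.008
  -> [np.float64(0.4), np.float64(-2.0), np.float64(65.2)] -0.008
C
t 25.2 at [ 608.1 -318.   106.2] yaw 91.79 zaxis [ 0.022  0.003 -1.   ] F [0.6 0.6 0.7] w 0.549 q [-0.66  0.77  1.12  0.02  1.24 -2.27]
  -> [np.float64(-97.5), np.float64(-97.5), np.float64(-76.1)] 2.953
  -> [np.float64(-97.8), np.float64(-100.6), np.float64(62.8)] 2.953
```

Emit:
move_arm(
  rows=[
    [[0, -1, 35, 0, 0.1], [0, -2, 58, 0, 0.1], [0, -2, 63, 0, 0.1], [0, -2, 63, 0, 0.1], [0, -2, 63, 0, -0.4], [0, -2, 63, 0, -0.8], [0, -2, 63, 0, -1], [0, -2, 63, 0, -1]],
  ],
  squeeze=40,
)

```text
time_s: 26.2
eef_pos: [607.7, -317.9, 43.8]
ee_rot: [0.007, 0.696, 0.718, 0.009]
force: [-2.6, 0.6, 4.9]
grip_width: 0.156
```

```bash
python3 -c "
from h import *
go((*stand(20.5,-36),150,94.4))"
```

```text
t 26.2 at [ 607.7 -317.9   43.8] yaw 91.79 zaxis [ 0.023  0.002 -1.   ] F [-2.6  0.6  4.9] w 0.156 q [-0.66  0.84  1.16  0.02  1.12 -2.27]
  -> [np.float64(238.7), np.float64(23.6), np.float64(-105.3)] -0.435
```

Emit:
move_arm(
  rows=[
    [[0, 0, -10, 0, -1], [0, 0, -40, 0, -1], [0, 0, -75, 0, -1], [0, 0, -106, 0, -1], [40, 4, -106, -0.1, -1], [80, 8, -106, -0.2, -1], [120, 12, -106, -0.3, -1], [160, 16, -106, -0.4, -1], [200, 20, -106, -0.43, -1], [230, 23, -106, -0.43, -1], [239, 24, -106, -0.43, -1], [239, 24, -106, -0.43, -1]],
  ],
  squeeze=50,
)

```text
time_s: 27.7
eef_pos: [621.9, -78.7, 150.9]
ee_rot: [0.008, 0.679, 0.734, 0.008]
force: [-0.1, -0.2, -1.4]
grip_width: 0.159
```

```bash
python3 -c "
from h import *
go((*stand(20,-36),99.3,94.4))"
```

```text
t 27.7 at [621.9 -78.7 150.9] yaw 94.4 zaxis [ 0.023  0.002 -1.   ] F [-0.1 -0.2 -1.4] w 0.159 q [-0.32  0.6   1.3   0.01  1.22 -1.97]
  -> [np.float64(-0.1), np.float64(-2.2), np.float64(51.6)] -0.001
```

Emit:
move_arm(
  rows=[
    [[0, -1, 20, 0, -1], [0, -1, 40, 0, -1], [0, -1, 48, 0, -1], [0, -1, 51.5, 0, -1], [0, -1, 51.5, 0, -1], [0, -1, 51.5, 0, -1]],
  ],
)

```text
time_s: 28.45
eef_pos: [621.8, -79.8, 100.9]
ee_rot: [0.008, 0.68, 0.733, 0.008]
force: [-7.0, -1.6, 5.0]
grip_width: 0.158
```

```bash
python3 -c "
from h import *
go((*stand(8,-36),99.1,94.4))"
```

```text
t 28.45 at [621.8 -79.8 100.9] yaw 94.36 zaxis [ 0.023  0.001 -1.   ] F [-7.  -1.6  5. ] w 0.158 q [-0.32  0.65  1.35  0.01  1.12 -1.97]
  -> [np.float64(1.0), np.float64(-12.8), np.float64(1.5)] -0.006
```

```bash
python3 -c "
from h import *
t=cv2.imread('pics/top0.png'); s=cam('scene'); T=cam('top')
c,n=np.cos(.077),np.sin(.077)
def sl(p): d=p[:2]-np.array(ST[:2]); return (d@[c,n]).round(1),(d@[-n,c]).round(1)
for z in (0,20,40,60): print(z,'top',sl(ray(T,(331,142),z)),sl(ray(T,(386,142),z)),'scene',sl(ray(s,(370,173),z)),sl(ray(s,(421,207),z)))
print(sl(sense()['eef_pos'])); go()
crop(T,300,90,400,190,4,'b');crop(s,350,120,470,220,4,'a');a=cv2.imread('pics/a.png');b=cv2.imread('pics/b.png');cv2.imwrite('pics/sc.png',np.hstack([a[:,:400],b]))"
```

```text
0 top (np.float64(118.4), np.float64(-14.8)) (np.float64(109.1), np.float64(-203.2)) scene (np.float64(127.4), np.float64(-6.4)) (np.float64(109.6), np.float64(-193.4))
20 top (np.float64(113.8), np.float64(-14.1)) (np.float64(104.6), np.float64(-200.0)) scene (np.float64(112.1), np.float64(-15.6)) (np.float64(94.6), np.float64(-199.4))
40 top (np.float64(109.1), np.float64(-13.4)) (np.float64(100.0), np.float64(-196.7)) scene (np.float64(96.8), np.float64(-24.7)) (np.float64(79.6), np.float64(-205.3))
60 top (np.float64(104.5), np.float64(-12.7)) (np.float64(95.5), np.float64(-193.5)) scene (np.float64(81.5), np.float64(-33.9)) (np.float64(64.7), np.float64(-211.2))
(np.float64(20.9), np.float64(-37.0))
t 28.55 at [621.8 -79.7 100.9] yaw 94.37 zaxis [ 0.023  0.001 -1.   ] F [-6.7 -1.1  6. ] w 0.159 q [-0.32  0.65  1.35  0.01  1.12 -1.97]
```

View pics/sc.png

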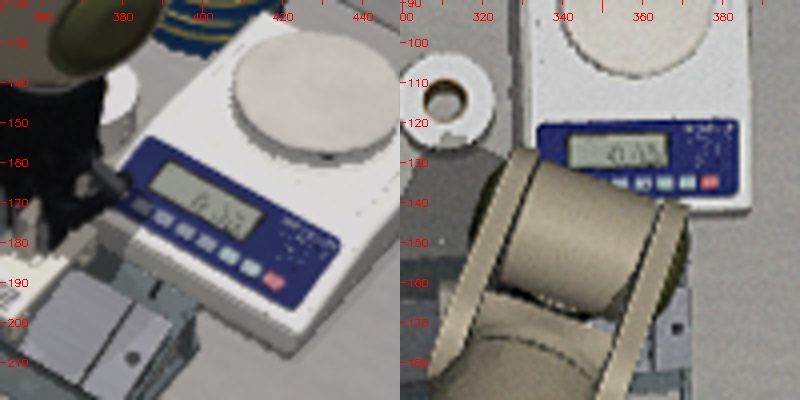

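The scale at (370,160) is well clear of the divider (about 45 mm). Geometry says the lip's far corner is touching the backing panel because I'm hovering too far out. I'll lift slightly and move in.

Emit:
move_arm(
  rows=[
    [[0, -1, -2, 0, -1], [0.5, -4, -1, 0, -1], [0.5, -5, 0, 0, -1], [0.5, -5, 0, 0, -1], [0.5, -5, 0, 0, -1]],
  ],
)

```text
time_s: 29.18
eef_pos: [616.8, -79.6, 100.7]
ee_rot: [0.008, 0.68, 0.734, 0.008]
force: [0.3, 0.0, -1.5]
grip_width: 0.154
```

```bash
python3 -c "
from h import *
go((*stand(8,-36),99.1,94.4)); print(sense()['wrist_torque'])"
```

```text
t 29.18 at [616.8 -79.6 100.7] yaw 94.37 zaxis [ 0.023  0.001 -1.   ] F [ 0.3  0.  -1.5] w 0.154 q [-0.32  0.64  1.37  0.01  1.11 -1.97]
  -> [np.float64(0.4), np.float64(-7.9), np.float64(1.4)] -0.005
[ 0.00813242 -0.00651461 -0.00802076]
```

Emit:
move_arm(
  rows=[
    [[0.4, 0, 1.5, 0, -1], [0.4, -2, 1.5, 0, -1], [0.4, -4, 1.5, 0, -1], [0.4, -6, 1.5, 0, -1], [0.4, -6, 1.5, 0, -1]],
  ],
)

```text
time_s: 29.8
eef_pos: [610.7, -79.7, 99.1]
ee_rot: [0.008, 0.68, 0.733, 0.008]
force: [-0.5, 0.8, -1.1]
grip_width: 0.159
```

Emit:
move_arm(
  rows=[
    [[0, -1, 0, 0, -1], [0, -2, 0, 0, -1], [0, -2, 0, 0, -1]],
  ],
)

```text
time_s: 30.18
eef_pos: [608.7, -79.8, 99.1]
ee_rot: [0.008, 0.68, 0.733, 0.008]
force: [0.1, 0.0, -1.0]
grip_width: 0.159
```

Emit:
move_arm(
  rows=[
    [[0, -1, 0, 0, -1], [0, -2, 0, 0, -1], [0, -2, 0, 0, -1]],
  ],
)

```text
time_s: 30.55
eef_pos: [606.6, -80.0, 99.1]
ee_rot: [0.008, 0.68, 0.733, 0.008]
force: [-0.1, -0.8, -1.3]
grip_width: 0.155
```

Emit:
move_arm(
  rows=[
    [[0, -1, 0, 0, -1], [0, -2, 0, 0, -1], [0, -2, 0, 0, -1]],
  ],
)

```text
time_s: 30.92
eef_pos: [605.4, -80.1, 99.0]
ee_rot: [0.009, 0.68, 0.733, 0.009]
force: [5.8, 1.1, -4.4]
grip_width: 0.157
```

Emit:
move_arm(
  rows=[
    [[0, -1, 0, 0, -1], [0, -1.5, 0, 0, -1], [0, -1.5, 0, 0, -1]],
  ],
)

```text
time_s: 31.3
eef_pos: [605.1, -80.1, 98.9]
ee_rot: [0.01, 0.68, 0.733, 0.01]
force: [9.0, 1.1, -7.3]
grip_width: 0.157
```

Same contact signature as divider A, so B is hooked. I'll ease off and release.

Emit:
move_arm(
  rows=[
    [[0, 1, 0.7, 0, -1], [0, 1, 0.7, 0, -1], [0, 1, 0.7, 0, -0.5], [0, 1, 0.7, 0, -0.3], [0, 1, 0.7, 0, -0.1], [0, 1, 0.7, 0, -0.1], [0, 1, 0.7, 0, -0.1], [0, 0, -30, 0, -0.1], [0, 0, -75, 0, -0.3], [0, 0, -75, 0, -1], [0, 0, -75, 0, -1]],
  ],
)

```text
time_s: 32.67
eef_pos: [602.6, -80.1, 173.1]
ee_rot: [0.01, 0.68, 0.733, 0.01]
force: [-0.8, 1.1, -1.0]
grip_width: -0.0
```

```bash
python3 -c "
from h import *
go((*stand(-52,-36),76,94.4))"
```

```text
t 32.67 at [602.6 -80.1 173.1] yaw 94.34 zaxis [ 0.028  0.001 -1.   ] F [-0.8  1.1 -1. ] w -0.0 q [-0.33  0.53  1.35  0.01  1.23 -1.98]
  -> [np.float64(-0.2), np.float64(-56.3), np.float64(95.6)] -0.011
```

Emit:
move_arm(
  rows=[
    [[0, -30, 0, 0, -1], [0, -56, 0, 0, -1], [0, -56, 50, 0, -1], [0, -56, 92, 0, -1], [0, -56, 96, 0, -1], [0, -56, 99, 0, -1], [0, -56, 102, 0, -1], [0, -56, 105, 0, -1]],
  ],
)

```text
time_s: 33.67
eef_pos: [550.4, -84.4, 67.7]
ee_rot: [0.011, 0.68, 0.733, 0.01]
force: [-1.3, 0.3, 4.5]
grip_width: 0.001
```

Emit:
move_arm(
  rows=[
    [[0, 0, 1, 0, -1], [0, 0, 2, 0, -1], [0, 0, 3, 0, -1], [0, 0, 3, 0, -1]],
  ],
)

```text
time_s: 34.17
eef_pos: [550.4, -84.4, 64.4]
ee_rot: [0.011, 0.68, 0.733, 0.01]
force: [-0.5, 0.4, 0.0]
grip_width: -0.003
```

Emit:
move_arm(
  rows=[
    [[0, 0, 1, 0, -1], [0, 0, 2, 0, -1], [0, 0, 4, 0, -1], [0, 0, 4, 0, -1]],
  ],
)

```text
time_s: 34.67
eef_pos: [550.5, -84.4, 60.3]
ee_rot: [0.011, 0.68, 0.733, 0.01]
force: [-0.5, 0.1, 0.0]
grip_width: -0.0
```

Emit:
move_arm(
  rows=[
    [[0, 0, 1, 0, -1], [0, 0, 2, 0, -1], [0, 0, 4, 0, -1], [0, 0, 4, 0, -1]],
  ],
)

```text
time_s: 35.17
eef_pos: [550.5, -84.4, 56.4]
ee_rot: [0.011, 0.68, 0.733, 0.01]
force: [-2.4, 0.3, 3.8]
grip_width: 0.003
```

Same snap signature. I'll press firmly, then lift away toward C.

Emit:
move_arm(
  rows=[
    [[0, 0, 1.5, 0, -1], [0, 0, 3, 0, -1], [0, 0, 3, 0, -1]],
  ],
)

```text
time_s: 35.55
eef_pos: [550.4, -84.5, 55.2]
ee_rot: [0.011, 0.68, 0.733, 0.01]
force: [-11.5, 1.3, 21.0]
grip_width: 0.004
```

Emit:
move_arm(
  rows=[
    [[0, 0, -20, 0, -1], [0, 0, -60, 0, -1], [0, 0, -110, 0, -1], [60, 0, -120, 0, -1], [120, 0, -120, 0, -1], [180, 0, -120, 0, -1], [240, 0, -120, 0, -1], [270, 0, -120, 0, -1], [270, 0, -120, 0, -1]],
  ],
)

```text
time_s: 36.67
eef_pos: [525.9, 186.5, 174.2]
ee_rot: [0.01, 0.678, 0.734, 0.01]
force: [0.8, -1.0, -0.1]
grip_width: -0.001
```

```bash
python3 moved.py; python3 -c "
from h import *
s=cam('scene'); t=cam('top'); crop(s,300,145,400,235,4.6,'a'); crop(t,285,145,375,210,3.8,'b')
a=cv2.imread('pics/a.png');b=cv2.imread('pics/b.png');b=cv2.copyMakeBorder(b,0,a.shape[0]-b.shape[0],0,0,0);cv2.imwrite('pics/sn2.png',np.hstack([a,b])[:,:800])"
```

```text
top (409, 177) changed px 218
top (439, 206) changed px 10
scene (421, 246) changed px 42
scene (431, 295) changed px 0
B
t 36.77 at [526.4 184.4 174.3] yaw 94.37 zaxis [ 0.029 -0.    -1.   ] F [-0.1 -0.6 -0.6] w -0.001 q [ 0.13  0.43  1.51 -0.    1.17 -1.52]
  -> [np.float64(-506.5), np.float64(42.8), np.float64(-3.2)] 0.424
  -> [np.float64(-506.2), np.float64(38.8), np.float64(135.7)] 0.424
C
t 36.77 at [526.4 184.4 174.3] yaw 94.37 zaxis [ 0.029 -0.    -1.   ] F [-0.1 -0.6 -0.6] w -0.001 q [ 0.13  0.43  1.51 -0.    1.17 -1.52]
  -> [np.float64(-600.2), np.float64(-60.1), np.float64(-5.9)] 3.384
  -> [np.float64(-599.8), np.float64(-64.1), np.float64(133.0)] 3.384
```

View pics/sn2.png

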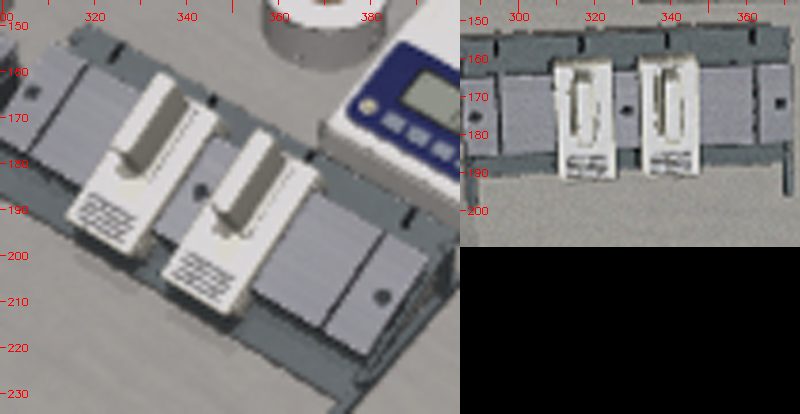

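A and B both sit on the rail at marks 1 and 2. I've now used all 16 views, so the remaining checks are numeric.

Run:
```python
from chk import *
t=cam('top');s=cam('scene')
FL,FR,BL,BR=(-58,25,12),(-58,-25,12),(45,25,12),(45,-25,12)
check([(s,[FL,FR],[(334.7,204.3),(350.8,212.5)]),(t,[FL,FR,BL,BR],[(331.9,191.1),(347.1,190.3),(331.3,159.5),(346.3,158.7)])])
```

```text
[ 3.3700e+00 -3.4009e+01  2.3000e-02 -6.2000e-02] cost 3.52 [0.  0.6 1.2 0.3 0.9 0.8 0.8 1.1 0.3 1.1 0.3 0.8]
[ 2.8920e+00 -3.4285e+01  3.1000e-02] cost 4.35 [0.2 1.  1.3 0.8 1.3 0.2 1.2 0.6 0.2 1.  0.3 0.6]
```

Emit:
move_arm(
  rows=[
    [[-60, -6, -5, 0.4, 0.1], [-120, -12, -5, 0.8, 0.1], [-180, -18, -5, 1.2, 0.1], [-240, -24, -5, 1.6, 0.1], [-300, -30, -5, 2, 0.1], [-360, -36, -5, 2.4, 0.1], [-420, -42, -5, 2.8, 0.1], [-480, -48, -5, 3.1, 0.1], [-540, -54, -5, 3.38, 0.1], [-600, -60, -5, 3.38, 0.1], [-600, -62, 50, 3.38, 0.1], [-600, -62, 70, 3.38, 0.1]],
  ],
)

```text
time_s: 38.48
eef_pos: [509.7, -419.6, 100.5]
ee_rot: [0.006, 0.799, 0.601, 0.011]
force: [-0.2, 0.8, 0.7]
grip_width: 0.55
```

```bash
python3 moved.py
```

```text
top (409, 177) changed px 545
top (439, 206) changed px 971
scene (421, 246) changed px 1635
scene (431, 295) changed px 364
B
t 38.58 at [ 510.2 -419.   101.4] yaw 73.93 zaxis [ 0.026  0.004 -1.   ] F [0.3 1.3 0.1] w 0.547 q [-0.87  0.72  1.22  0.02  1.18 -2.17]
  -> [np.float64(125.4), np.float64(67.3), np.float64(-75.7)] -2.984
  -> [np.float64(123.9), np.float64(64.0), np.float64(63.2)] -2.984
C
t 38.58 at [ 510.2 -419.   101.4] yaw 73.93 zaxis [ 0.026  0.004 -1.   ] F [0.3 1.3 0.1] w 0.547 q [-0.87  0.72  1.22  0.02  1.18 -2.17]
  -> [np.float64(1.7), np.float64(3.5), np.float64(-78.5)] -0.024
  -> [np.float64(0.2), np.float64(0.3), np.float64(60.4)] -0.024
```

Emit:
move_arm(
  rows=[
    [[0, 0, 35, 0, 0.1], [0, 0, 53, 0, 0.1], [0, 0, 58, 0, 0.1], [0, 0, 58, 0, 0.1], [0, 0, 58, 0, -0.4], [0, 0, 58, 0, -0.8], [0, 0, 58, 0, -1], [0, 0, 58, 0, -1]],
  ],
  squeeze=40,
)

```text
time_s: 39.58
eef_pos: [512.0, -419.0, 44.2]
ee_rot: [0.007, 0.799, 0.601, 0.011]
force: [0.3, 1.7, 6.1]
grip_width: 0.159
```

```bash
python3 -c "
from h import *
e=sense()['eef_pos']; d=e[:2]-np.array([503.9,-416.3]); print('g',d@[np.cos(.278),-np.sin(.278)],d@[np.sin(.278),np.cos(.278)])
go((*stand(15,-111),150,94.4))"
```

```text
g 8.514978704574196 -0.33460380353749664
t 39.58 at [ 512.  -419.    44.2] yaw 73.94 zaxis [ 0.026  0.003 -1.   ] F [0.3 1.7 6.1] w 0.159 q [-0.87  0.79  1.26  0.03  1.08 -2.17]
  -> [np.float64(286.0), np.float64(34.6), np.float64(-102.1)] -3.411
```

Emit:
move_arm(
  rows=[
    [[0, 0, -10, 0, -1], [0, 0, -40, 0, -1], [0, 0, -75, 0, -1], [0, 0, -104, 0, -1], [40, 5, -104, -0.6, -1], [80, 10, -104, -1.2, -1], [120, 15, -104, -1.8, -1], [160, 20, -104, -2.4, -1], [200, 25, -104, -3, -1], [245, 30, -104, -3.4, -1], [286, 36, -104, -3.4, -1], [286, 36, -104, -3.4, -1]],
  ],
  squeeze=50,
)

```text
time_s: 41.08
eef_pos: [623.6, -151.8, 152.1]
ee_rot: [0.009, 0.679, 0.734, 0.01]
force: [0.2, -0.1, -1.9]
grip_width: 0.158
```

```bash
python3 -c "
from h import *
go((*stand(17,-110.5),103,94.4),(*stand(17,-110.5),99.5,94.4))"
```

```text
t 41.08 at [ 623.6 -151.8  152.1] yaw 94.53 zaxis [ 0.026  0.003 -1.   ] F [ 0.2 -0.1 -1.9] w 0.158 q [-0.43  0.63  1.25  0.01  1.24 -2.08]
  -> [np.float64(-1.6), np.float64(-1.4), np.float64(49.0)] 0.022
  -> [np.float64(-1.6), np.float64(-1.5), np.float64(52.5)] 0.022
```

Emit:
move_arm(
  rows=[
    [[-1.6, -1.5, 20, 0, -1], [-1.6, -1.5, 40, 0, -1], [-1.6, -1.5, 46, 0, -1], [-1.6, -1.5, 49, 0, -1], [-1.6, -1.5, 52, 0, -1], [-1.6, -1.5, 52.5, 0, -1], [-1.6, -1.5, 52.5, 0, -1]],
  ],
)

```text
time_s: 41.95
eef_pos: [623.7, -153.4, 99.9]
ee_rot: [0.009, 0.679, 0.734, 0.01]
force: [-0.3, -0.4, -1.3]
grip_width: 0.157
```

```bash
python3 -c "
from h import *
go((*stand(8,-110.5),99.5,94.4))"
```

```text
t 41.95 at [ 623.7 -153.4   99.9] yaw 94.53 zaxis [ 0.027  0.003 -1.   ] F [-0.3 -0.4 -1.3] w 0.157 q [-0.43  0.68  1.3   0.02  1.14 -2.08]
  -> [np.float64(0.0), np.float64(-9.1), np.float64(0.1)] 0.022
```

Emit:
move_arm(
  rows=[
    [[0, -2, 0.4, 0, -1], [0, -4, 0.4, 0, -1], [0, -6, 0.4, 0, -1], [0, -8, 0.4, 0, -1], [0, -8, 0.4, 0, -1]],
  ],
)

```text
time_s: 42.58
eef_pos: [615.6, -154.1, 99.3]
ee_rot: [0.009, 0.679, 0.734, 0.01]
force: [0.1, -0.1, -1.5]
grip_width: 0.156
```

Emit:
move_arm(
  rows=[
    [[0, -1, 0, 0, -1], [0, -2, 0, 0, -1], [0, -2, 0, 0, -1]],
  ],
)

```text
time_s: 42.95
eef_pos: [613.6, -154.2, 99.2]
ee_rot: [0.009, 0.679, 0.734, 0.01]
force: [-0.5, 1.0, -2.1]
grip_width: 0.16
```

Emit:
move_arm(
  rows=[
    [[0, -1, 0, 0, -1], [0, -2, 0, 0, -1], [0, -2, 0, 0, -1]],
  ],
)

```text
time_s: 43.32
eef_pos: [611.5, -154.4, 99.2]
ee_rot: [0.009, 0.679, 0.734, 0.01]
force: [0.6, 0.2, -2.2]
grip_width: 0.154
```

Emit:
move_arm(
  rows=[
    [[0, -1, 0, 0, -1], [0, -2, 0, 0, -1], [0, -2, 0, 0, -1]],
  ],
)

```text
time_s: 43.7
eef_pos: [610.8, -154.4, 99.1]
ee_rot: [0.01, 0.679, 0.734, 0.011]
force: [9.9, 1.1, -7.6]
grip_width: 0.155
```

Emit:
move_arm(
  rows=[
    [[0, -1, 0, 0, -1], [0, -1.5, 0, 0, -1], [0, -1.5, 0, 0, -1]],
  ],
)

```text
time_s: 44.08
eef_pos: [610.7, -154.4, 99.0]
ee_rot: [0.012, 0.679, 0.734, 0.013]
force: [10.0, -0.1, -7.5]
grip_width: 0.159
```

Emit:
move_arm(
  rows=[
    [[0, 1, 0.7, 0, -1], [0, 1, 0.7, 0, -1], [0, 1, 0.7, 0, -0.5], [0, 1, 0.7, 0, -0.3], [0, 1, 0.7, 0, -0.1], [0, 1, 0.7, 0, -0.1], [0, 1, 0.7, 0, -0.1], [0, 0, -30, 0, -0.1], [0, 0, -75, 0, -0.3], [0, 0, -75, 0, -1], [0, 0, -75, 0, -1]],
  ],
)

```text
time_s: 45.45
eef_pos: [607.7, -154.4, 173.1]
ee_rot: [0.011, 0.679, 0.734, 0.013]
force: [0.1, 0.0, -0.7]
grip_width: 0.004
```

```bash
python3 -c "
from h import *
go((*stand(-52,-110.5),76,94.4))"
```

```text
t 45.45 at [ 607.7 -154.4  173.1] yaw 94.5 zaxis [ 0.033  0.003 -0.999] F [ 0.1  0.  -0.7] w 0.004 q [-0.44  0.57  1.28  0.02  1.26 -2.1 ]
  -> [np.float64(-0.1), np.float64(-56.3), np.float64(95.3)] 0.017
```

Emit:
move_arm(
  rows=[
    [[0, -30, 0, 0, -1], [0, -56, 0, 0, -1], [0, -56, 50, 0, -1], [0, -56, 92, 0, -1], [0, -56, 96, 0, -1], [0, -56, 99, 0, -1], [0, -56, 102, 0, -1], [0, -56, 105, 0, -1]],
  ],
)

```text
time_s: 46.45
eef_pos: [555.9, -158.7, 67.1]
ee_rot: [0.012, 0.679, 0.734, 0.013]
force: [0.8, 0.3, -0.2]
grip_width: 0.005
```

Emit:
move_arm(
  rows=[
    [[0, 0, 1, 0, -1], [0, 0, 2, 0, -1], [0, 0, 3, 0, -1], [0, 0, 3, 0, -1]],
  ],
)

```text
time_s: 46.95
eef_pos: [555.9, -158.7, 64.0]
ee_rot: [0.012, 0.679, 0.734, 0.013]
force: [-0.9, 0.3, -0.5]
grip_width: -0.001
```

Emit:
move_arm(
  rows=[
    [[0, 0, 2, 0, -1], [0, 0, 4, 0, -1], [0, 0, 6, 0, -1], [0, 0, 8, 0, -1], [0, 0, 8, 0, -1]],
  ],
)

```text
time_s: 47.58
eef_pos: [555.9, -158.6, 56.0]
ee_rot: [0.012, 0.679, 0.734, 0.012]
force: [-3.1, 1.3, 5.7]
grip_width: 0.003
```

Emit:
move_arm(
  rows=[
    [[0, 0, 1.5, 0, -1], [0, 0, 3, 0, -1], [0, 0, 3, 0, -1]],
  ],
)

```text
time_s: 47.95
eef_pos: [555.9, -158.7, 55.1]
ee_rot: [0.012, 0.678, 0.734, 0.012]
force: [-10.6, 1.5, 22.5]
grip_width: -0.001
```

C bottoms out at the same height as A and B (TCP z 55.1). I'll retract and check numerically.

Emit:
move_arm(
  rows=[
    [[0, 0, -20, 0, -1], [0, 0, -60, 0, -1], [0, 0, -110, 0, -1], [60, 0, -120, 0, -1], [120, 0, -120, 0, -1], [180, 0, -120, 0, -1], [240, 0, -120, 0, -1], [300, 0, -120, 0, -1], [345, 0, -120, 0, -1], [345, 0, -120, 0, -1], [345, 0, -120, 0, -1]],
  ],
)

```text
time_s: 49.32
eef_pos: [524.6, 184.5, 174.6]
ee_rot: [0.012, 0.679, 0.734, 0.012]
force: [-0.4, -0.6, -0.8]
grip_width: 0.002
```

```bash
cat > fin.py <<'E'
from chk import *
t=cam('top');s=cam('scene'); go()
C4=[(-58,25,12),(-58,-25,12),(45,-25,12),(45,25,12)]
# rectify each divider's base-top plane at its mark (4 px per mm/... 2 px per mm, 12 mm margin)
E4=[(-70,37,12),(-70,-37,12),(-10,-37,12),(-10,37,12)]
dst=np.float32([(0,0),(148,0),(148,120),(0,120)])
for n,c in (("scene",s),("top",t)):
    pat={}
    for y in (37,-37,-111):
        H=cv2.getPerspectiveTransform(proj(c,W(E4,[0,y,0,0])).astype(np.float32)+.0,dst)
        pat[y]=cv2.cvtColor(cv2.warpPerspective(c["color"],H,(148,120),flags=cv2.INTER_CUBIC),cv2.COLOR_BGR2GRAY).astype(np.float32)
        b=(pat[y]>190); col=np.where(b.mean(0)>.3)[0]; row=np.where(b.mean(1)>.3)[0]
        print(n,y,"base y",37-col[[0,-1]]/2,"centre off",round(37-col[[0,-1]].mean()/2,1),"front x",-70+row[0]/2)
    for y in (-37,-111):
        sh,r=cv2.phaseCorrelate(pat[37],pat[y],cv2.createHanningWindow((148,120),cv2.CV_32F)); print(n,y,"shift vs mark_1 (y,x mm)",-sh[0]/2,sh[1]/2,"resp",round(r,2))
a=cv2.imread("pics/top0.png"); b=t["color"]
for u in ((271,227),(306,226)): print("tin",u,(np.abs(a[u[1]-12:u[1]+12,u[0]-12:u[0]+12].astype(int)-b[u[1]-12:u[1]+12,u[0]-12:u[0]+12]).max(2)>60).sum())
for u in ((409,177),(439,206),(344,230)): print("old spots mean",b[u[1]-5:u[1]+5,u[0]-5:u[0]+5].mean().round())
E
python3 fin.py
```

```text
t 49.42 at [524.9 183.9 174.8] yaw 94.45 zaxis [ 0.034  0.002 -0.999] F [-0.2  0.3  1.1] w -0.001 q [ 0.13  0.42  1.52 -0.    1.17 -1.52]
scene 37 base y [ 21.5 -25. ] centre off -1.8 front x -57.0
scene -37 base y [ 23.  -23.5] centre off -0.2 front x -57.5
scene -111 base y [ 22.5 -24. ] centre off -0.8 front x -57.5
scene -37 shift vs mark_1 (y,x mm) -1.8959246145425936 0.031693543166284144 resp 0.14
scene -111 shift vs mark_1 (y,x mm) 1.6028676505464219 -0.3901128298267764 resp 0.17
top 37 base y [ 23.5 -23. ] centre off 0.2 front x -33.5
top -37 base y [ 25.  -21.5] centre off 1.8 front x -34.0
top -111 base y [ 24.  -21.5] centre off 1.2 front x -34.0
top -37 shift vs mark_1 (y,x mm) -0.13596892117326576 -0.4065082290812647 resp 0.15
top -111 shift vs mark_1 (y,x mm) 0.018399498366086675 -0.4877318528517236 resp 0.32
tin (271, 227) 100
tin (306, 226) 0
old spots mean 150.0
old spots mean 150.0
old spots mean 150.0
```

Run:
```python
from h import *
a=cv2.imread("pics/scene0.png").astype(int); b=cam("scene")["color"].astype(int)
for u in ((252,198),(282,218)): print("tin scene",(np.abs(a-b).max(2)>60)[u[1]-14:u[1]+14,u[0]-14:u[0]+14].sum())
from rig import ctrl; print(ctrl.finish_job())
```

```text
tin scene 40
tin scene 0
the job is handed in; nothing more can be done
None
```

The rod is in the tray and all three dividers are hooked and snapped on the rail. I handed the job in at about 49.5 s; it gives no verdict.

**What I did**
- **Rod:** I drew it straight out of its sleeve, with measured tool forces under 2 N, and laid it inside the steel tray. A picture after release showed it wholly inside.
- **Dividers:** three were present, and they are on mark_1, mark_2 and mark_3. Each was hooked over the upper edge, released so it tilted down, and pressed home with a final 21–38 N. That is above the suggested 8–15 N.
- **Purple look-alike:** I did not go near it.

**Last checks**
- **Dividers:** all three sit within about 2 mm of their marks, their foot ends within about 1 mm of where a fitted divider's should be. This is from image code; I had used all 16 views, so I did not view the third divider (mark_3) after pressing. The wider corner fits of the first two gave x about 2–3 mm.
- **Snap:** for the first two, the pressing force dropped partway down as the clip snapped. The drop did not show in the third's readings, but it bottomed at the same height.
- **Gripper:** it ended clear of everything.

**What disagreed**
- **Second divider:** before hooking, its lip briefly touched something (about 7–9 N), by my geometry the backing panel. I backed off and hooked it cleanly.
- **Tins:** tin_b's pixels are unchanged. tin_a showed 100 changed pixels in the top view and 40 in the scene view. The arm was never low near it, so I took this for the arm's shadow, but did not view it to confirm.
- **Rod:** I did not look at it again after that first picture.

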